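# Fit the missing spring stud nut in the bench channel

### The job

The middle hold-down stud of the steel bench channel is missing: lower the loose spring stud nut from the tray through the slot, nut lengthwise, midway between the two fitted studs, press it gently against its spring (about 11 N, never hard) until it is under the lips, and turn it a quarter turn clockwise seen from above. Let the spring lift it so that its grooves catch on the lips and, still holding it, tug it upward with about 10 N to prove the catch; then let go, leaving it upright and squarely across the channel like its neighbours. Leave the spare nut and the things behind the channel where they are.

Things in the scene. Friction and masses are not known exactly. Their poses are not given: they have to be found in the camera images.
- stud_nut: The loose spring stud nut, standing on its spring in the flat steel tray; 0.1 to 0.16 kg. Steel nut 33 mm long (own y), 20 mm wide (x), 8.5 mm thick, with an upright stud and a black grip head. Origin: centre of the nut's underside; z up along the stud. A half turn about z makes no difference.
- grip (a point): Centre of the loose stud nut's flat-sided grip head, 44 mm above the nut's underside. The head is 12 mm thick (nut's x), 30 mm wide (nut's y), 28 mm high, so it is parallel to the nut; below it is a 10 mm round stud. If the head is held off its middle, the quarter turn swings the nut that much across the channel, where it has 2 mm of play each way.
- nut_top (a point): Centre of the loose nut's top, 8.5 mm above its underside. Near each end a groove crosses the top (parallel to x), 4 mm wide, 2.5 mm deep, its middle 12 mm from the centre. Two opposite corners are cut, so inside the channel it turns clockwise only (seen from above): the other way it jams near 40 degrees; clockwise it stops some 15 degrees past the quarter turn.
- spring_foot (a point): Underside of the 18 mm disc that ends the coil spring under the loose nut: 11.5 mm below the nut's underside when free. The spring gives 1.2 N/mm. It is solid when 2 mm long (about 11.4 N); beyond that hard steel carries the push.
- rail: The steel strut channel, fixed to the desk: 41 mm wide (own x), 21 mm high (z), 280 mm long (y), black end caps. Origin: middle of its underside, on the desk. Inside it is 37 mm wide, floor 2 mm above the underside. If the forces of all contacts between nut and channel (floor, lips, walls) add up to more than 35 N, that counts as forced.
- rail_mid (a point): Centre of the slot midway between the two fitted studs, level with the channel's top. The slot, 22 mm wide, runs along the channel (its y). The lips beside it are turned down into the channel: 2 mm thick (x = 11 to 13 mm either side), reaching 7 mm below the top. Off-centre by over 1 mm the nut rubs in the slot or misses its grooves.
- fitted_stud (a point): Centre of the grip head of one of the two fitted studs, at y = +95 mm of the channel; the other is at y = -95 mm. They are like the loose one, heads across the channel, tops 66 mm above the desk. When caught, a nut's underside is 8 mm above the channel's underside, pushed up by its spring with about 6.6 N; a tug of 9 to 15 N proves it.
- channel_floor (a point): Floor of the channel at the midpoint, 2 mm above its underside. To turn, the nut's underside must be less than 3.5 mm above this floor (its top then clears the lips; the spring pushes 9.6 N or more); it cannot go nearer than 2 mm. A nut turned but not in its grooves stays 2.5 mm lower than a caught one.
- spare_nut: Bystander in the tray: a plain nut of the same size without stud or spring, lying flat. Origin: centre of its underside.
- timer: Bystander behind the channel: small bench timer, 77 x 78 x 22 mm. Origin: centre of its underside.
- crucible_box: Bystander behind the channel: flat grey box with a lid, 63 x 90 x 27 mm. Origin: centre of its underside.

How it is judged:
By the outcome, as a careful person would: the job done as asked, in the order asked, and still so for the second after the job is handed in, with the robot touching nothing.
It also fails if it takes over 72 s, if anything falls off the work surface, if the arm or the gripper's body presses on something with over 40 N, if the wrist force passes 120 N, or if a joint passes its speed limit or range.

### The arm

A 6-joint arm with a two-finger parallel gripper is mounted at the origin on a cart in front of the work surface, level with it; the furniture and walls round the work are solid. World frame = base frame: x ahead of the robot, y to its left, z up, the work surface at z = 0. Lengths are in mm, angles in rad, forces in N, time in s.
With the tool pointing down it reaches from about 350 to 975 mm from the base axis. Payload 7.1 kg.
Tool frame: the origin (TCP) lies on the front face of the gripper's body, between the roots of the fingers; the fingertips stand 80 mm ahead of it and the grasp point (between the pads) lies 61 mm ahead of it; z points along the fingers, y is the line along which they close (so a half turn about z gives the same grasp; the last joint's range is limited). The gripper opens to 88 mm and grips with 3 to 60 N. Pads are 20 mm wide; open, the fingers measure 115 mm over their backs; the gripper's body (75 mm by 178 mm) begins 61 mm behind the grasp point.
Start: joints at [1.23, 0.423, 1.63, -0, 1.089, -0.019], TCP at [197.64, 592.911, 302.675] pointing down, gripper open.
Joint ranges: [-3, 3], [-0.9, 2.11], [0.09, 2.58], [-1.31, 4.45], [0.11, 2.69], [-2.54, 2.54]. Speed limits (rad/s): [2.39, 2.39, 3.01, 3.14, 3.14, 3.14].

### API

Orientations are given as a rotation vector (axis times angle).
In Python, from workcell import readout, vision, close_job gives the robot as it stands.
- The arm moves only by the tool servo_tool, never from a script. Its argument "plan" is a list that holds one entry, the list of rows, each a list of 7 numbers: the gripper command: -1 is fully open, 1 is shut, values between are in proportion, then the shift along the world's x, y, z in units of 40 mm (1.0 is 40 mm), then the turn, a rotation vector about the world's x, y, z in units of 5 degrees (1.0 is 5 degrees). A call has 1 to 5 rows; each row shifts and turns the commanded pose from where the row before left it; what a row does not reach is not made up. A row lasts 1/12 s, in which the tool goes at most 41.7 mm and 7.16 degrees, less where a joint would pass 70% of its speed; a pose out of reach is approached as far as the arm can. A call is refused whole if a number of a shift passes 1 or a number of a turn 1, either way. A call with a gripper value outside its range is refused whole. The fingers move at their own pace and stop on an object; the grip force is fixed at half the most. Time passes only in rows, so rows that do not move let the fingers close. It gives the time, the measured TCP pose, the force, the opening and the grip force at its end, in the units of the state.
- readout.get_obs(): the state, without advancing time (a new reading comes with each control period).
- vision.get_image(name): name is "scene" or "top"; returns the picture (384x512x3 uint8, red, green, blue); there is no depth.
- vision.camera_params(name): a dict with "fx", "fy", "cx", "cy" (pixels), "rvec" (rotation vector, rad) and "tvec" (3), from world to camera coordinates, as OpenCV has them. Camera axes: x right, y down, z forward; pixel columns grow to the right and rows downward; lengths in mm; the calibration is good to about 2 mm. A picture is of the moment at which its call begins. camera_params takes no time and is no camera call.
- close_job(): hands the job in; it is judged then, once.
The state is a dict: "t": time; "qpos": joint angles; "qvel": joint speeds; "joint_torque": joint torques, N m; "ee_pos": TCP position; "orientation": TCP orientation; "ft_force": force on the tool from outside, world axes, zero at the start; "moment": the same for the moment, N m; "width": finger opening in mm; "grasp_force": force on a finger pad.
Only numpy, scipy, OpenCV 4.12 (cv2) and the standard library are available. Lean on these libraries where they do the work, as an engineer would, in place of code of your own. Each camera call takes 0.05 s, during which the arm holds its last target. There are 200 camera calls.

## Working session

There is one attempt and no reset: what is moved stays moved. The work goes in short steps, Python scripts to look and compute and a tool call to move; the robot and the scene stay as the last step left them, time stands still between calls to the robot, and variables do not carry over. Pictures are saved under pics/ and viewed, at most 10 in all, crops included, and the job is handed in when it is done.

Besides the shell and the picture viewer there is one more tool, called as a command line: name --argument value ..., lists and objects as JSON in quotes. servo_tool: Moves the arm, as the interface text tells. Its arguments: {"type":"object","properties":{"plan":{"type":"array"}},"required":["plan"]}

```bash
mkdir -p pics
python3 - <<'E'
from workcell import readout, vision
import cv2,numpy as np
for n in("scene","top"):
    im=vision.get_image(n); cv2.imwrite(f"pics/{n}0.png",im[:,:,::-1]); p=vision.camera_params(n)
    R=cv2.Rodrigues(np.array(p["rvec"]))[0]; print(n,p,-R.T@np.array(p["tvec"]))
print(readout.get_obs())
E
```

```text
scene {'fx': 466.94725893451925, 'fy': 466.94725893451925, 'cx': 252.5465807302148, 'cy': 188.8403359395689, 'rvec': array([ 0.93116198, -2.15072661,  1.38312944]), 'tvec': array([298.99769532, 307.67265891, 411.22190898])} [ 31.9793756  388.53370596 448.53586718]
top {'fx': 426.75648635260865, 'fy': 426.75648635260865, 'cx': 257.96850627082546, 'cy': 192.56025520572675, 'rvec': array([ 2.17366282, -2.20344313,  0.04416007]), 'tvec': array([-124.43799217,  584.17998592,  883.4238736 ])} [ 534.97564281 -143.22202015  911.30528629]
{'t': 0.1, 'qpos': array([ 1.23001458e+00,  4.23778794e-01,  1.63058063e+00,  8.76755685e-07,
        1.08865158e+00, -1.90321982e-02]), 'qvel': array([-0.00096869, -0.00057803, -0.00248448,  0.00027169,  0.00059352,
       -0.00015485]), 'joint_torque': array([ 3.45466551e-04, -5.45616567e+01, -2.74325949e+01,  6.46195351e-02,
        1.89037743e-02, -5.28168016e-05]), 'ee_pos': array([197.50574463, 592.56098654, 301.98334322]), 'orientation': array([-5.03185528e-01, -3.10077483e+00,  2.19157829e-03]), 'ft_force': array([ 0.45733083, -0.29805006, -0.15481019]), 'moment': array([0.00147891, 0.02709002, 0.00835115]), 'grasp_force': 0.0, 'width': 88.43201142431037}
```

View pics/scene0.png

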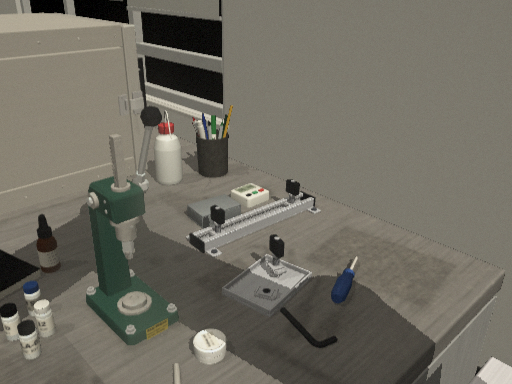

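View pics/top0.png

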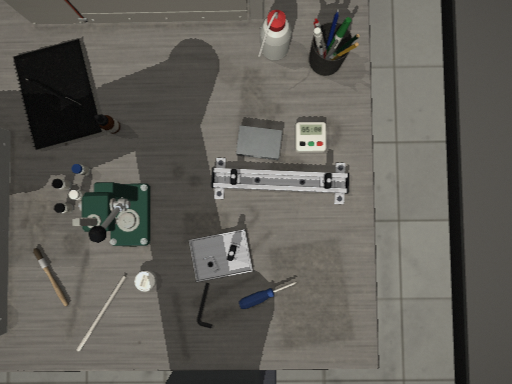

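The scene view shows the fitted heads at about (218,215) and (293,187), and the loose nut's head in the tray at (277,245). In the top view the fitted heads are at (233,178) and (328,180), the loose head at (234,245) and the spare at about (210,265). I'll enlarge these next.

Run:
```python
import cv2,numpy as np
t=cv2.imread("pics/top0.png"); s=cv2.imread("pics/scene0.png")
r=lambda im,x,y,w,h,k:cv2.resize(im[y:y+h,x:x+w],None,fx=k,fy=k,interpolation=cv2.INTER_CUBIC)
a=r(t,205,155,150,50,5); b=np.hstack([r(t,185,225,75,60,5),r(s,250,225,75,60,5)])
cv2.imwrite("pics/c1.png",np.vstack([a,b]))
for n,im,boxes in(("top",t,[(222,168,24,24),(318,168,24,24),(222,226,26,36)]),("scene",s,[(208,203,20,22),(284,176,20,22),(266,230,24,30)])):
    for x,y,w,h in boxes:
        m=(im[y:y+h,x:x+w].max(2)<45).astype(np.uint8)
        k,l,st,c=cv2.connectedComponentsWithStats(m)
        for i in range(1,k):
            if st[i,4]>15:
                pts=np.argwhere(l==i)[:,::-1].astype(np.float32)+[x,y]
                print(n,st[i,:4]+[x,y,0,0],st[i,4],c[i]+[x,y],cv2.minAreaRect(pts.astype(np.float32)))
```

```text
top [231 169   6  15] 61 [233.59016393 176.19672131] ((233.5, 176.0), (14.0, 5.0), 90.0)
top [324 173   7  15] 67 [327.23880597 180.41791045] ((327.0, 180.0), (14.0, 6.0), 90.0)
top [230 245   6   9] 36 [232.69444444 248.05555556] ((232.5, 249.0), (8.0, 5.0), 90.0)
top [227 254   7   7] 28 [230.10714286 257.35714286] ((230.15383911132812, 257.23077392578125), (5.491251468658447, 5.4912519454956055), 11.309932708740234)
scene [211 206  14  18] 181 [217.25414365 215.01657459] ((217.5, 214.5), (17.0, 13.0), 90.0)
scene [286 180  14  16] 158 [292.20886076 187.3164557 ] ((292.1999816894531, 187.39999389648438), (14.546476364135742, 12.649109840393066), 18.434947967529297)
scene [270 235  14  23] 224 [276.48214286 246.48660714] ((276.5, 246.0), (22.0, 13.0), 90.0)
```

View pics/c1.png

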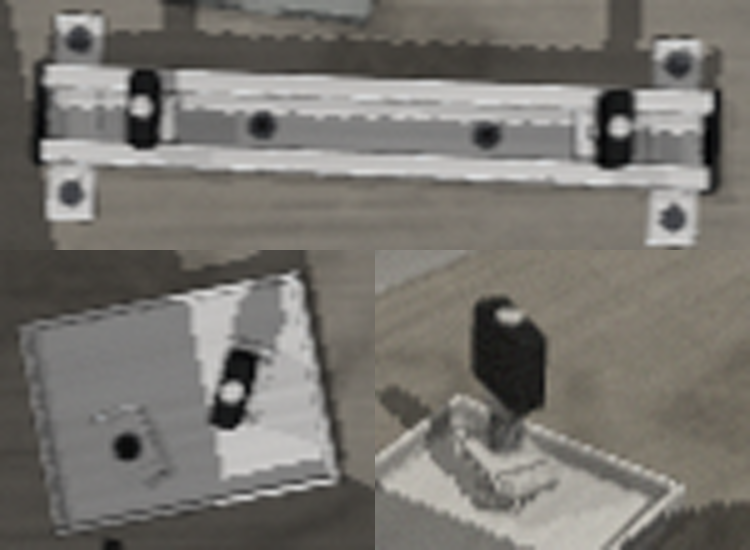

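The top crop shows a white dot at the centre of each head: (232.8,176.0), (328.6,179.8) and loose (231,252.8). The loose head's long side leans about 20° from image vertical. Next I triangulate the dots.

```bash
cat > h.py <<'E'
import cv2,numpy as np
from workcell import vision,readout
P={n:vision.camera_params(n) for n in("top","scene")}
for p in P.values():
    p["K"]=np.array([[p["fx"],0,p["cx"]],[0,p["fy"],p["cy"]],[0,0,1]]); p["R"]=cv2.Rodrigues(np.array(p["rvec"]))[0]
    p["C"]=-p["R"].T@np.array(p["tvec"]); p["M"]=p["K"]@np.c_[p["R"],p["tvec"]]
def ray(n,u): p=P[n]; return p["C"],p["R"].T@np.linalg.inv(p["K"])@np.r_[u,1]
def plane(n,u,z): c,d=ray(n,u); return c+d*(z-c[2])/d[2]
def proj(n,X): q=P[n]["M"]@np.r_[X,1]; return q[:2]/q[2]
def tri(ut,us): X=cv2.triangulatePoints(P["top"]["M"],P["scene"]["M"],np.array(ut,float),np.array(us,float)).ravel(); return X[:3]/X[3]
def dot(im,u,r=2):
    "weighted centroid of the bright dot near u"
    x,y=int(round(u[0])),int(round(u[1])); g=im[y-r:y+r+1,x-r:x+r+1].astype(float).mean(2)
    w=np.clip(g-70,0,None); Y,X=np.mgrid[y-r:y+r+1,x-r:x+r+1]; return np.array([(w*X).sum(),(w*Y).sum()])/w.sum()
E
python3 - <<'E'
from h import *
t=cv2.imread("pics/top0.png"); s=cv2.imread("pics/scene0.png")
ut=[dot(t,u) for u in((232.8,176),(328.6,179.8),(231,252.8))]
for (x,y,w,h) in((208,203,20,14),(284,176,20,14),(266,230,24,14)):
    g=s[y:y+h,x:x+w].mean(2); print(g.astype(int)[:8])
for u,z in zip(ut,(66,66,70)): print(u,plane("top",u,z))
# body corners in tray for plane: white/gray tray corners at crop
for c in((20,75),(300,22),(340,232),(60,280)): print(plane("top",(185+(c[0]+.5)/5-.5,225+(c[1]+.5)/5-.5),0))
E
```

```text
[[126 130 130 129 130 129 128 130 128 126 129 129 129 132 132 131 132 130
  132 128]
 [128 129 128 127 128 130 110 110 130 133 132 129 132 132 135 134 136 130
  131 130]
 [130 131 131 130 101  82  61  64  82 112 133 134 131 133 134 137 134 136
  135 132]
 [129 134 111  79  49  40  32  35  85 100 127 139 132 137 134 134 132 134
  136 132]
 [131 133  84  35  32  35  33 107 154 157 165 142 116 136 133 131 134 137
  137 137]
 [135 135  74  30  28  33  35  93 145 149 133 101  68  91 115 138 142 139
  133 132]
 [135 137  74  31  27  29  29  44  72  79  65  51  39  39  64  95 129 127
  107 111]
 [136 137  91  35  26  24  27  29  28  33  35  33  35  37  38  52  89 107
  100 103]]
[[118 119 119 119 119 118 118 120 120 119 117 123 117 120 117 119 115 120
  117 121]
 [119 119 119 120 119 116 120 121 113 119 119 118 118 120 120 120 120 119
  119 120]
 [117 118 117 119 120 116 118 118 118 117 117 123 121 116 120 116 118 119
  120 120]
 [121 122 119  72  75  76  72  77  77 119 119 120 121 121 119 120 121 119
  122 119]
 [118 102  70  33  31  37  34 146 151 163 129 121 121 120 118 117 118 117
  121
[... 756 characters left out ...]
9 122 121]
 [120 122 119 124  75  53  46  35  34  37  43  87 119 118 123 124 122 123
  119 120 121 121 122 123]
 [123 122 120 103  38  32  36  32  39  80  83  92 109 122 122 120 120 122
  123 128 124 123 122 124]
 [122 125 124  90  32  29  27  29 112 157 159 157 160 143 124 118 121 124
  127 126 124 126 128 126]]
[232.66511303 175.83966441] [613.72016129 -83.10347674  66.        ]
[328.69031408 179.89435537] [ 602.90098948 -273.53999174   66.        ]
[230.92317224 252.94155308] [461.66338178 -78.42987286  70.        ]
[484.91242703  16.9285446    0.        ]
[ 505.89106265 -102.69514251    0.        ]
[ 416.98343517 -118.61834132    0.        ]
[3.98184254e+02 3.43650375e-01 0.00000000e+00]
```

Run:
```python
from h import *
t=cv2.imread("pics/top0.png"); s=cv2.imread("pics/scene0.png")
k=8
for (x,y,w,h,z,thr) in((226,166,14,20,66,75),(321,170,14,20,66,75),(222,240,18,24,70,75)):
    g=cv2.resize(t[y:y+h,x:x+w].max(2),None,fx=k,fy=k,interpolation=cv2.INTER_CUBIC)
    m=(g<thr).astype(np.uint8); m=cv2.morphologyEx(m,cv2.MORPH_CLOSE,np.ones((29,29)))
    c=max(cv2.findContours(m,0,2)[0],key=cv2.contourArea)
    b=cv2.boxPoints(cv2.minAreaRect(c)); W=np.array([plane("top",((q+.5)/k-.5)+[x,y],z)[:2] for q in b])
    e=[W[1]-W[0],W[2]-W[1]]; L=[np.linalg.norm(v) for v in e]; v=e[int(np.argmax(L))]
    M=cv2.moments(m,True); cc=(np.array([M["m10"],M["m01"]])/M["m00"]+.5)/k-.5+[x,y]
    print("ctr",W.mean(0),"cent",plane("top",cc,z)[:2],"L",L,"long axis angle",np.degrees(np.arctan2(v[1],v[0])))
T=[(232.67,175.84),(328.69,179.89),(230.92,252.94)]
for u,g in zip(T,((217,207.3),(292.5,180.5),(276.5,237.5))):
    d=dot(s,g,2); X=tri(u,d); print(d,X,proj("top",X)-u)
```

```text
ctr [614.42743411 -82.77899729] cent [616.97341808 -84.76987803] L [np.float64(27.660509128255487), np.float64(39.66999023988391)] long axis angle 179.3708488050788
ctr [ 601.1522687  -271.23545775] cent [ 602.35001124 -271.84048366] L [np.float64(34.88798092137708), np.float64(15.703324978156932)] long axis angle -3.9358671335536255
ctr [462.75221337 -79.68269605] cent [462.80786868 -79.50520212] L [np.float64(31.801156067154263), np.float64(13.31471674904363)] long axis angle -16.372088187472237
[217.43955322 206.76478318] [613.60616898 -83.17069508  68.17062665] [-0.04922422 -0.04400232]
[292.41576923 179.54461538] [ 603.20077477 -272.57832032   69.12251348] [-0.24941207 -0.27010733]
[276.44024024 237.64534535] [462.25433645 -78.24715145  72.38053463] [-0.18576576 -0.19342919]
```

Run:
```python
from h import *
print(tri((97,234),(151,116)), tri((77,12+0.),(115,137)))
print([plane("top",u,80) for u in((145,270),(150,300))])
```

```text
[510.83486954  99.23852562 291.66342457] [827.30322007  76.93936633 228.13419699]
[array([431.68664706,  87.85413377,  80.        ]), array([374.09597732,  78.12265331,  80.        ])]
```

servo_tool --plan '[[[-1, 0.32, -0.91, 0.15, 0, 0, 0], [-1, 0.32, -0.91, 0.15, 0, 0, 0], [-1, 0.32, -0.91, 0.15, 0, 0, 0], [-1, 0.32, -0.91, 0.15, 0, 0, 0], [-1, 0.32, -0.91, 0.15, 0, 0, 0]]]'

```text
t: 0.52
ee_pos: [261.7, 409.1, 332.5]
orientation: [-0.502, -3.101, 0.001]
ft_force: [1.3, 0.1, -0.3]
width: 87.7
grasp_force: 0.0
```

servo_tool --plan '[[[-1, 0.32, -0.91, 0.15, 0, 0, 0], [-1, 0.32, -0.91, 0.15, 0, 0, 0], [-1, 0.32, -0.91, 0.15, 0, 0, 0], [-1, 0.29, -0.83, 0, 0, 0, 0], [-1, 0.29, -0.83, 0, 0, 0, 0]]]'

```text
t: 0.93
ee_pos: [323.3, 233.6, 351.0]
orientation: [0.503, 3.1, 0.001]
ft_force: [0.2, -0.1, -0.5]
width: 87.7
grasp_force: 0.0
```

servo_tool --plan '[[[-1, 0.29, -0.83, 0, 0, 0, 0], [-1, 0.29, -0.83, 0, 0, 0, 0], [-1, 0.29, -0.83, 0, 0, 0, 0], [-1, 0.29, -0.83, 0, 0, 0, 0], [-1, 0.32, -0.64, -0.2, 0, 0, 0]]]'

```text
t: 1.35
ee_pos: [382.8, 74.8, 343.6]
orientation: [0.504, 3.099, 0.001]
ft_force: [1.5, 0.5, -0.3]
width: 87.6
grasp_force: 0.0
```

servo_tool --plan '[[[-1, 0.32, -0.64, -0.2, 0, 0, 0], [-1, 0.32, -0.64, -0.5, 0, 0, 0], [-1, 0.32, -0.64, -0.5, 0, 0, 0], [-1, 0.32, -0.64, -0.5, 0, 0, 0], [-1, 0, 0, 0, 0, 0, 0.4]]]'

```text
t: 1.77
ee_pos: [433.9, -28.5, 271.6]
orientation: [-0.453, -3.105, 0.002]
ft_force: [-1.7, 0.8, -0.2]
width: 88.0
grasp_force: 0.0
```

servo_tool --plan '[[[-1, 0.22, -0.4, -0.5, 0, 0, 0], [-1, 0.22, -0.4, -0.5, 0, 0, 0], [-1, 0.22, -0.4, -0.5, 0, 0, 0], [-1, 0, 0, 0, 0, 0, 0], [-1, 0, 0, 0, 0, 0, 0]]]'

```text
t: 2.18
ee_pos: [459.4, -73.7, 213.7]
orientation: [-0.451, -3.106, -0.0]
ft_force: [0.6, -0.7, 0.0]
width: 87.6
grasp_force: 0.0
```

```bash
cat >> h.py <<'E'
def state():
    o=readout.get_obs(); from scipy.spatial.transform import Rotation as Ro
    R=Ro.from_rotvec(o["orientation"]).as_matrix(); y=R[:,1]
    print("t",o["t"],"pos",o["ee_pos"].round(2),"psi",round(np.degrees(np.arctan2(y[1],y[0])),2),"z",R[:,2].round(4),"F",o["ft_force"].round(2),"M",o["moment"].round(2),"w",round(o["width"],2),"q6",o["qpos"][5].round(2)); return o
E
python3 - <<'E'
from h import *
state()
E
```

```text
t 2.1833 pos [459.38 -73.74 213.72] psi 73.47 z [-3.1e-03  7.0e-04 -1.0e+00] F [ 0.6  -0.72  0.04] M [ 0.02  0.01 -0.02] w 87.63 q6 -1.47
```

servo_tool --plan '[[[-1, 0.02, -0.04, 0, 0, 0, -1], [-1, 0.02, -0.04, 0, 0, 0, -1], [-1, 0.02, -0.04, 0, 0, 0, -1], [-1, 0, 0, 0, 0, 0, -1], [-1, 0, 0, 0, 0, 0, -1]]]'

```text
t: 2.6
ee_pos: [462.3, -77.5, 215.9]
orientation: [1.116, 2.935, 0.001]
ft_force: [0.2, -0.2, -0.8]
width: 87.8
grasp_force: 0.0
```

servo_tool --plan '[[[-1, 0, 0, 0, 0, 0, -1], [-1, 0, 0, 0, 0, 0, -1], [-1, 0, 0, 0, 0, 0, -1], [-1, 0, 0, 0, 0, 0, -1], [-1, 0, 0, 0, 0, 0, -1]]]'

```text
t: 3.02
ee_pos: [462.3, -77.4, 216.0]
orientation: [1.725, 2.624, 0.001]
ft_force: [-0.8, -0.2, 0.9]
width: 87.8
grasp_force: 0.0
```

servo_tool --plan '[[[-1, 0, 0, 0, 0, 0, -1], [-1, 0, 0, 0, 0, 0, -1], [-1, 0, 0, 0, 0, 0, -1], [-1, 0, 0, 0, 0, 0, -1], [-1, 0, 0, 0, 0, 0, -1]]]'

```text
t: 3.43
ee_pos: [462.3, -77.4, 216.0]
orientation: [2.252, 2.189, 0.001]
ft_force: [0.0, -0.2, -1.0]
width: 88.2
grasp_force: 0.0
```

servo_tool --plan '[[[-1, 0, 0, 0, 0, 0, -1], [-1, 0, 0, 0, 0, 0, -1], [-1, 0, 0, 0, 0, 0, -1], [-1, 0, 0, 0, 0, 0, 0], [-1, 0, 0, 0, 0, 0, 0]]]'

```text
t: 3.85
ee_pos: [462.4, -77.7, 215.7]
orientation: [2.512, 1.885, 0.001]
ft_force: [-0.2, -0.1, 0.1]
width: 87.8
grasp_force: 0.0
```

Run:
```python
from h import *
state()
t=vision.get_image("top")[:,:,::-1]; s=vision.get_image("scene")[:,:,::-1]
r=lambda im,x,y,w,h,k:cv2.resize(im[y:y+h,x:x+w],None,fx=k,fy=k,interpolation=cv2.INTER_CUBIC)
cv2.imwrite("pics/c2.png",np.hstack([r(t,180,200,100,100,4),r(s,230,170,100,100,4)]))
state()
```

```text
t 3.85 pos [462.43 -77.66 215.68] psi -16.25 z [ 1.2e-03 -2.0e-04 -1.0e+00] F [-0.18 -0.12  0.12] M [-0.07  0.07  0.01] w 87.79 q6 0.09
t 3.95 pos [462.45 -77.9  215.3 ] psi -16.28 z [ 8.e-04 -1.e-04 -1.e+00] F [-0.81 -0.41 -0.42] M [-0.12  0.05 -0.  ] w 87.49 q6 0.09
```

View pics/c2.png

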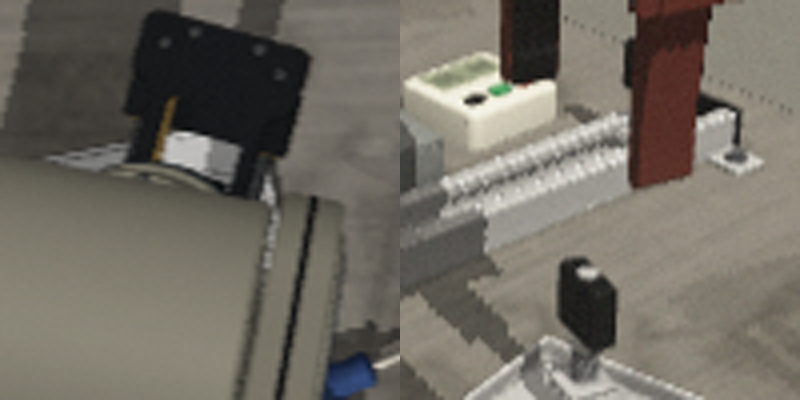

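The picture shows the open fingers straddling the head, one fingertip at about (395,214) and the head dot at (276.5,237.5) in scene pixels. Now I descend and squeeze across the width to centre it.

servo_tool --plan '[[[-1, 0, -0.03, -0.6, 0, 0, 0], [-1, 0, 0, -0.7, 0, 0, 0], [-1, 0, 0, -0.7, 0, 0, 0], [-1, 0, 0, -0.3, 0, 0, 0], [-1, 0, 0, -0.16, 0, 0, 0]]]'

```text
t: 4.37
ee_pos: [461.5, -79.2, 114.6]
orientation: [-2.513, -1.882, 0.003]
ft_force: [0.3, 0.6, -0.3]
width: 88.1
grasp_force: 0.0
```

servo_tool --plan '[[[-1, 0, 0, 0, 0, 0, 0], [-0.1, 0, 0, 0, 0, 0, 0], [-0.1, 0, 0, 0, 0, 0, 0], [-0.1, 0, 0, 0, 0, 0, 0], [-0.1, 0, 0, 0, 0, 0, 0]]]'

```text
t: 4.78
ee_pos: [463.0, -79.6, 117.2]
orientation: [2.515, 1.881, 0.002]
ft_force: [-1.0, 0.3, 0.5]
width: 64.6
grasp_force: 0.0
```

Run:
```python
from h import *
state()
s=vision.get_image("scene")[:,:,::-1]
cv2.imwrite("pics/c3.png",cv2.resize(s[190:290,230:330],None,fx=5,fy=5,interpolation=cv2.INTER_CUBIC))
```

```text
t 4.7833 pos [463.   -79.57 117.19] psi -16.42 z [ 1.8e-03 -4.0e-04 -1.0e+00] F [-0.98  0.32  0.48] M [-0.02  0.05  0.01] w 64.56 q6 0.09
```

View pics/c3.png

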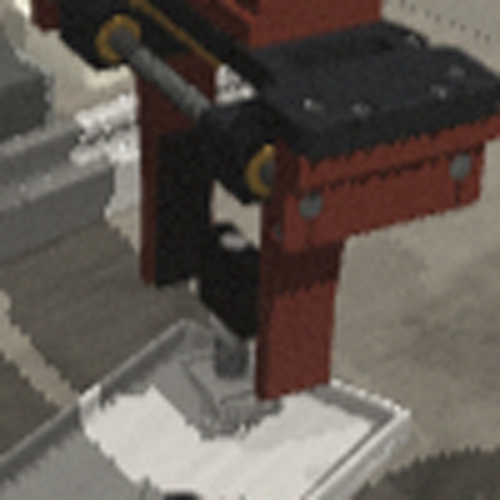

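Scene crop: the head is centred between the two pads, and the stud stands upright in the tray. Closing.

servo_tool --plan '[[[0.2, 0, 0, 0, 0, 0, 0], [0.2, 0, 0, 0, 0, 0, 0], [0.2, 0, 0, 0, 0, 0, 0], [0.2, 0, 0, 0, 0, 0, 0], [0.2, 0, 0, 0, 0, 0, 0]]]'

```text
t: 5.25
ee_pos: [462.4, -79.5, 116.3]
orientation: [-2.516, -1.881, 0.0]
ft_force: [-0.6, -0.1, 0.3]
width: 35.2
grasp_force: 0.0
```

servo_tool --plan '[[[0.32, 0, 0, 0, 0, 0, 0], [0.5, 0, 0, 0, 0, 0, 0], [0.5, 0, 0, 0, 0, 0, 0], [0.5, 0, 0, 0, 0, 0, 0], [0.5, 0, 0, 0, 0, 0, 0]]]'

```text
t: 5.67
ee_pos: [462.4, -79.5, 116.2]
orientation: [-2.516, -1.881, 0.0]
ft_force: [0.2, -0.4, 0.5]
width: 29.8
grasp_force: 30.0
```

Run:
```python
from h import *
state()
```

```text
t 5.6667 pos [462.36 -79.46 116.22] psi -16.43 z [-2.e-04  0.e+00 -1.e+00] F [ 0.18 -0.44  0.53] M [-0.11  0.1  -0.  ] w 29.78 q6 0.09
```

servo_tool --plan '[[[0.5, 0, 0, 0.15, 0, 0, 0], [0.5, 0, 0, 0, 0, 0, 0], [0.5, 0, 0, 0, 0, 0, 0], [0.5, 0, 0, -0.08, 0, 0, 0], [0.5, 0, 0, 0, 0, 0, 0]]]'

```text
t: 6.08
ee_pos: [462.2, -79.4, 118.7]
orientation: [-2.516, -1.881, 0.0]
ft_force: [0.2, 0.5, -0.1]
width: 30.1
grasp_force: 30.0
```

servo_tool --plan '[[[0.5, 0, 0, -0.06, 0, 0, 0], [0.5, 0, 0, 0, 0, 0, 0], [0.5, 0, 0, 0, 0, 0, 0], [0.1, 0, 0, 0, 0, 0, 0], [0.1, 0, 0, 0, 0, 0, 0]]]'

```text
t: 6.5
ee_pos: [462.5, -79.5, 116.7]
orientation: [-2.516, -1.881, 0.0]
ft_force: [0.2, 0.3, -0.1]
width: 38.7
grasp_force: 0.0
```

servo_tool --plan '[[[-1, 0, 0, 0, 0, 0, 0], [-1, 0, 0, 0, 0, 0, 0], [-1, 0, 0, 0, 0, 0, 0], [-1, 0, 0, 0, 0, 0, 0], [-1, 0, 0, 0, 0, 0, 0]]]'

```text
t: 6.92
ee_pos: [462.5, -79.5, 116.7]
orientation: [2.516, 1.881, 0.0]
ft_force: [0.3, -0.2, -0.3]
width: 69.3
grasp_force: 0.0
```

Run:
```python
from h import *
o=state()
s=vision.get_image("scene")[:,:,::-1]; d=dot(s,(276.5,237.6)); print(d)
c,r=ray("scene",d); print(plane("scene",d,70), plane("scene",d,72.4))
```

```text
t 6.9167 pos [462.47 -79.48 116.72] psi -16.43 z [ 1.e-04 -0.e+00 -1.e+00] F [ 0.28 -0.16 -0.32] M [-0.08  0.1  -0.04] w 69.3 q6 0.09
[276.58345643 237.40177253]
[465.65574335 -81.6001371   70.        ] [462.90614054 -78.61938595  72.4       ]
```

servo_tool --plan '[[[-1, 0, 0, 0, 0, 0, 0], [-1, 0, 0, 0, 0, 0, 0], [-1, 0, 0, 0, 0, 0, 0], [-1, 0, 0, 0, 0, 0, 1], [-1, 0, 0, 0, 0, 0, 1]]]'

```text
t: 7.38
ee_pos: [462.4, -79.5, 116.7]
orientation: [-2.339, -2.098, 0.0]
ft_force: [0.2, 0.5, 0.3]
width: 87.7
grasp_force: 0.0
```

servo_tool --plan '[[[-1, 0, 0, 0, 0, 0, 1], [-1, 0, 0, 0, 0, 0, 1], [-1, 0, 0, 0, 0, 0, 1], [-1, 0, 0, 0, 0, 0, 1], [-1, 0, 0, 0, 0, 0, 1]]]'

```text
t: 7.8
ee_pos: [462.4, -79.5, 116.7]
orientation: [-1.829, -2.555, 0.0]
ft_force: [1.7, -0.0, -0.2]
width: 87.9
grasp_force: 0.0
```

servo_tool --plan '[[[-1, 0, 0, 0, 0, 0, 1], [-1, 0, 0, 0, 0, 0, 1], [-1, 0, 0, 0, 0, 0, 1], [-1, 0, 0, 0, 0, 0, 1], [-1, 0, 0, 0, 0, 0, 1]]]'

```text
t: 8.22
ee_pos: [462.5, -79.5, 116.7]
orientation: [1.232, 2.89, 0.0]
ft_force: [-0.3, -0.8, 0.6]
width: 88.1
grasp_force: 0.0
```

servo_tool --plan '[[[-1, 0, 0, 0, 0, 0, 1], [-1, 0, 0, 0, 0, 0, 1], [-1, 0, 0, 0, 0, 0, 1], [-1, 0, 0, 0, 0, 0, 1], [-1, 0, 0, 0, 0, 0, 1]]]'

```text
t: 8.63
ee_pos: [462.4, -79.5, 116.7]
orientation: [0.578, 3.088, -0.0]
ft_force: [0.2, 0.2, -0.7]
width: 87.9
grasp_force: 0.0
```

servo_tool --plan '[[[-1, 0, 0, 0, 0, 0, 1], [-1, 0, 0, 0, 0, 0, 0], [0, 0, 0, 0, 0, 0, 0], [0, 0, 0, 0, 0, 0, 0], [0.2, 0, 0, 0, 0, 0, 0]]]'

```text
t: 9.05
ee_pos: [462.4, -79.5, 116.7]
orientation: [-0.452, -3.109, -0.0]
ft_force: [-0.4, 1.0, -1.1]
width: 71.4
grasp_force: 0.0
```

Run:
```python
from h import *
o=state()
```

```text
t 9.05 pos [462.44 -79.48 116.67] psi 73.46 z [-0.  0. -1.] F [-0.39  0.96 -1.11] M [ 0.01 -0.05 -0.03] w 71.4 q6 -1.48
```

Closing across the thickness.

servo_tool --plan '[[[0.4, 0, 0, 0, 0, 0, 0], [0.5, 0, 0, 0, 0, 0, 0], [0.6, 0, 0, 0, 0, 0, 0], [0.6, 0, 0, 0, 0, 0, 0], [0.6, 0, 0, 0, 0, 0, 0]]]'

```text
t: 9.47
ee_pos: [462.5, -79.5, 116.7]
orientation: [-0.449, -3.109, 0.0]
ft_force: [0.4, 0.1, -0.3]
width: 37.9
grasp_force: 0.0
```

servo_tool --plan '[[[0.6, 0, 0, 0, 0, 0, 0], [0.6, 0, 0, 0, 0, 0, 0], [0.6, 0, 0, 0, 0, 0, 0], [0.75, 0, 0, 0, 0, 0, 0], [0.9, 0, 0, 0, 0, 0, 0]]]'

```text
t: 9.88
ee_pos: [462.4, -79.5, 116.7]
orientation: [-0.449, -3.109, 0.0]
ft_force: [0.8, 0.4, -0.1]
width: 11.7
grasp_force: 30.0
```

servo_tool --plan '[[[0.9, 0, 0, 0, 0, 0, 0], [0.9, 0, 0, 0, 0, 0, 0], [0.9, 0, 0, 0.2, 0, 0, 0], [0.9, 0, 0, 0.4, 0, 0, 0], [0.9, 0, 0, 0, 0, 0, 0]]]'

```text
t: 10.3
ee_pos: [463.4, -79.7, 142.6]
orientation: [0.449, 3.107, -0.0]
ft_force: [0.7, -1.1, -1.9]
width: 11.7
grasp_force: 30.0
```

Run:
```python
from h import *
o=state()
```

```text
t 10.3 pos [463.41 -79.67 142.6 ] psi 73.56 z [ 2.7e-03 -5.0e-04 -1.0e+00] F [ 0.65 -1.06 -1.89] M [ 0.04 -0.04  0.01] w 11.74 q6 -1.48
```

Run:
```python
from h import *
a=plane("scene",(276.44,237.645),70);b=plane("scene",(276.583,237.402),70); print("shift",b-a)
for z in(68,70,72): print(z,plane("top",(230.92,252.94),z))
for z in (66,68): print(z,(plane("top",(232.67,175.84),z)+plane("top",(328.69,179.89),z))/2)
s=vision.get_image("scene")[:,:,::-1]; o=state()
g=proj("scene",(462.45,-79.5,70+26+2)); print(g); x,y=g.astype(int)
cv2.imwrite("pics/c4.png",cv2.resize(s[y-40:y+60,x-50:x+50],None,fx=5,fy=5,interpolation=cv2.INTER_CUBIC)); print(x-50,y-40)
```

```text
shift [ 0.36529248 -0.70762816  0.        ]
68 [461.49221005 -78.26963388  68.        ]
70 [461.66648486 -78.42367628  70.        ]
72 [461.84075966 -78.57771868  72.        ]
66 [ 608.3145039  -178.32637979   66.        ]
68 [ 608.14098349 -178.24332256   68.        ]
t 10.35 pos [463.26 -79.64 141.87] psi 73.56 z [ 2.8e-03 -6.0e-04 -1.0e+00] F [-0.75 -0.14 -1.41] M [-0.01  0.    0.04] w 11.97 q6 -1.48
[277.7158137  223.02563405]
227 183
```

View pics/c4.png

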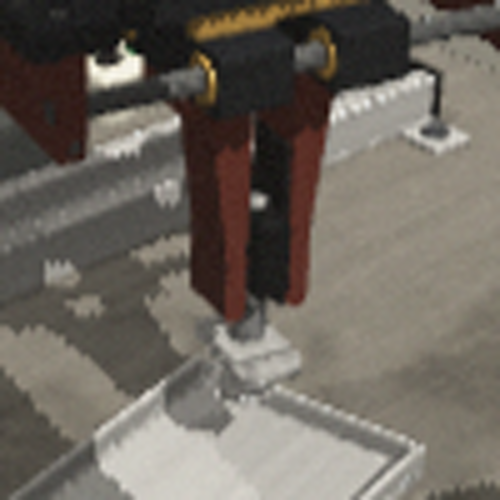

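The head sits centred between the pads (dot at about (278.7,222.5) in scene pixels) and the nut hangs level. Now over to the channel, turning lengthwise on the way.

servo_tool --plan '[[[0.9, 0, 0, 0.4, 0, 0, -1], [0.9, 0.2, -0.13, 0.1, 0, 0, -1], [0.9, 0.36, -0.25, 0, 0, 0, -1], [0.9, 0.36, -0.25, 0, 0, 0, -1], [0.9, 0.36, -0.25, 0, 0, 0, -1]]]'

```text
t: 10.77
ee_pos: [514.0, -115.0, 160.5]
orientation: [-1.117, -2.936, 0.0]
ft_force: [0.2, 0.8, -0.7]
width: 12.0
grasp_force: 30.0
```

servo_tool --plan '[[[0.9, 0.36, -0.25, 0, 0, 0, -1], [0.9, 0.36, -0.25, 0, 0, 0, -1], [0.9, 0.36, -0.25, 0, 0, 0, -1], [0.9, 0.36, -0.25, 0, 0, 0, -1], [0.9, 0.36, -0.25, 0, 0, 0, -1]]]'

```text
t: 11.18
ee_pos: [585.9, -165.1, 159.9]
orientation: [-1.726, -2.624, 0.0]
ft_force: [0.6, 0.5, -0.6]
width: 11.8
grasp_force: 30.0
```

servo_tool --plan '[[[0.9, 0.36, -0.2, 0, 0, 0, -1], [0.9, 0.2, -0.1, 0, 0, 0, -1], [0.9, 0, 0, 0, 0, 0, -1], [0.9, 0, 0, 0, 0, 0, -1], [0.9, 0, 0, 0, 0, 0, -1]]]'

```text
t: 11.6
ee_pos: [607.7, -176.7, 159.7]
orientation: [-2.253, -2.188, 0.001]
ft_force: [-0.3, 0.5, -1.0]
width: 11.9
grasp_force: 30.0
```

servo_tool --plan '[[[0.9, 0, 0, 0, 0, 0, -0.36], [0.9, 0, 0, 0, 0, 0, 0], [0.9, 0, 0, 0, 0, 0, 0], [0.9, 0, 0, 0, 0, 0, 0], [0.9, 0, 0, 0, 0, 0, 0]]]'

```text
t: 12.02
ee_pos: [607.9, -176.6, 160.5]
orientation: [-2.282, -2.159, 0.0]
ft_force: [-0.5, -0.1, -0.6]
width: 11.9
grasp_force: 30.0
```

Run:
```python
from h import *
o=state()
```

```text
t 12.0167 pos [ 607.92 -176.63  160.46] psi -3.19 z [-3.e-04  1.e-04 -1.e+00] F [-0.53 -0.13 -0.57] M [-0.02  0.08 -0.02] w 11.92 q6 -0.25
```

servo_tool --plan '[[[0.9, 0.015, -0.05, -0.3, 0, 0, 0], [0.9, 0, 0, -0.3, 0, 0, 0], [0.9, 0, 0, -0.15, 0, 0, 0], [0.9, 0, 0, 0, 0, 0, 0], [0.9, 0, 0, 0, 0, 0, 0]]]'

```text
t: 12.43
ee_pos: [608.1, -178.5, 129.5]
orientation: [-2.282, -2.157, 0.002]
ft_force: [0.1, -0.6, -1.0]
width: 11.4
grasp_force: 30.0
```

Run:
```python
from h import *
o=state()
t=vision.get_image("top")[:,:,::-1];s=vision.get_image("scene")[:,:,::-1]; state()
r=lambda im,x,y,w,h,k:cv2.resize(im[y:y+h,x:x+w],None,fx=k,fy=k,interpolation=cv2.INTER_CUBIC)
x,y=proj("scene",(608,-178,40)).astype(int); print(x,y)
cv2.imwrite("pics/c5.png",np.hstack([r(t,230,140,80,100,5),r(s,x-40,y-50,80,100,5)]))
```

```text
t 12.4333 pos [ 608.11 -178.53  129.52] psi -3.24 z [-1.9e-03  6.0e-04 -1.0e+00] F [ 0.07 -0.55 -0.99] M [-0.04  0.09 -0.01] w 11.42 q6 -0.25
t 12.5333 pos [ 608.75 -178.72  130.6 ] psi -3.23 z [-0. -0. -1.] F [ 0.37 -0.4  -1.23] M [-0.06  0.05  0.03] w 12.25 q6 -0.25
257 205
```

View pics/c5.png

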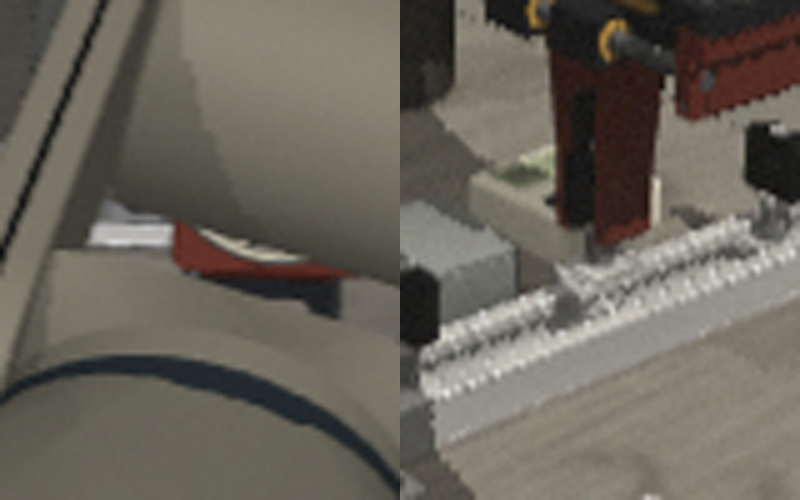

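The scene crop shows the nut hanging lengthwise over the slot, around scene pixel (291,209), with the spring foot starting into it. The top view is hidden by the arm. I lower it in small steps, watching the force.

servo_tool --plan '[[[0.9, 0, 0, -0.05, 0, 0, 0], [0.9, 0, 0, -0.05, 0, 0, 0], [0.9, 0, 0, -0.05, 0, 0, 0], [0.9, 0, 0, 0, 0, 0, 0], [0.9, 0, 0, 0, 0, 0, 0]]]'

```text
t: 12.95
ee_pos: [608.6, -178.6, 124.6]
orientation: [-2.283, -2.158, 0.0]
ft_force: [-0.4, -0.9, -1.5]
width: 11.8
grasp_force: 30.0
```

servo_tool --plan '[[[0.9, 0, 0, -0.025, 0, 0, 0], [0.9, 0, 0, -0.025, 0, 0, 0], [0.9, 0, 0, -0.025, 0, 0, 0], [0.9, 0, 0, 0, 0, 0, 0], [0.9, 0, 0, 0, 0, 0, 0]]]'

```text
t: 13.37
ee_pos: [608.5, -178.7, 121.5]
orientation: [-2.283, -2.158, 0.0]
ft_force: [-0.6, -0.4, -1.1]
width: 11.8
grasp_force: 30.0
```

servo_tool --plan '[[[0.9, 0, 0, -0.025, 0, 0, 0], [0.9, 0, 0, -0.025, 0, 0, 0], [0.9, 0, 0, 0, 0, 0, 0], [0.9, 0, 0, 0, 0, 0, 0], [0.9, 0, 0, 0, 0, 0, 0]]]'

```text
t: 13.78
ee_pos: [608.6, -178.7, 119.6]
orientation: [-2.283, -2.158, 0.0]
ft_force: [0.0, -0.7, -0.8]
width: 12.1
grasp_force: 30.0
```

servo_tool --plan '[[[0.9, 0, 0, -0.025, 0, 0, 0], [0.9, 0, 0, -0.025, 0, 0, 0], [0.9, 0, 0, 0, 0, 0, 0], [0.9, 0, 0, 0, 0, 0, 0], [0.9, 0, 0, 0, 0, 0, 0]]]'

```text
t: 14.2
ee_pos: [608.6, -178.7, 117.6]
orientation: [-2.283, -2.158, 0.0]
ft_force: [-0.0, -0.2, -1.0]
width: 11.9
grasp_force: 30.0
```

servo_tool --plan '[[[0.9, 0, 0, -0.025, 0, 0, 0], [0.9, 0, 0, -0.025, 0, 0, 0], [0.9, 0, 0, 0, 0, 0, 0], [0.9, 0, 0, 0, 0, 0, 0], [0.9, 0, 0, 0, 0, 0, 0]]]'

```text
t: 14.62
ee_pos: [608.6, -178.7, 115.6]
orientation: [-2.283, -2.158, 0.0]
ft_force: [-1.2, -0.5, 0.2]
width: 11.5
grasp_force: 30.0
```

servo_tool --plan '[[[0.9, 0, 0, -0.025, 0, 0, 0], [0.9, 0, 0, -0.025, 0, 0, 0], [0.9, 0, 0, 0, 0, 0, 0], [0.9, 0, 0, 0, 0, 0, 0], [0.9, 0, 0, 0, 0, 0, 0]]]'

```text
t: 15.03
ee_pos: [608.6, -178.7, 113.7]
orientation: [-2.283, -2.158, 0.0]
ft_force: [-2.6, 1.4, 2.1]
width: 11.7
grasp_force: 30.0
```

```bash
cat >> h.py <<'E'
def avg(n=3):
    F=[]
    for i in range(n):
        vision.get_image("scene"); o=readout.get_obs(); F.append(np.r_[o["ft_force"],o["moment"],o["ee_pos"]])
    F=np.mean(F,0); print("t",o["t"],"F",F[:3].round(2),"M",F[3:6].round(3),"p",F[6:].round(2),"w",round(o["width"],2)); return F
E
python3 -c "
from h import *
avg()"
```

```text
t 15.1833 F [-2.78 -0.1   2.61] M [-0.005  0.585  0.013] p [ 608.6  -178.68  113.72] w 11.91
```

servo_tool --plan '[[[0.9, -0.01, 0, 0, 0, 0, 0], [0.9, 0, 0, 0, 0, 0, 0]]]'

```text
t: 15.35
ee_pos: [608.5, -178.7, 113.8]
orientation: [2.283, 2.157, 0.001]
ft_force: [-1.7, 0.3, 2.1]
width: 11.7
grasp_force: 30.0
```

```bash
python3 -c "
from h import *
avg()"
```

```text
t 15.5 F [-1.26  0.53  1.83] M [0.024 0.317 0.009] p [ 608.5 -178.7  113.8] w 11.73
```

servo_tool --plan '[[[0.9, -0.012, 0, 0, 0, 0, 0], [0.9, -0.01, 0, 0, 0, 0, 0], [0.9, 0, 0, 0, 0, 0, 0]]]'

```text
t: 15.75
ee_pos: [608.2, -178.8, 114.1]
orientation: [2.282, 2.157, 0.002]
ft_force: [1.4, 0.9, 2.1]
width: 11.6
grasp_force: 30.0
```

```bash
python3 -c "
from h import *
avg()"
```

```text
t 15.9 F [1.71 0.28 2.16] M [ 0.047 -0.303  0.021] p [ 608.04 -178.79  114.01] w 11.71
```

servo_tool --plan '[[[0.9, 0.011, 0, 0, 0, 0, 0], [0.9, 0, 0, -0.05, 0, 0, 0], [0.9, 0, 0, 0, 0, 0, 0], [0.9, 0, 0, 0, 0, 0, 0]]]'

```text
t: 16.23
ee_pos: [608.1, -178.8, 111.8]
orientation: [2.283, 2.157, 0.0]
ft_force: [0.6, 1.1, 5.1]
width: 11.7
grasp_force: 30.0
```

```bash
python3 -c "
from h import *
avg()"
```

```text
t 16.3833 F [ 1.   -0.05  4.3 ] M [-0.063 -0.272  0.013] p [ 608.06 -178.85  111.91] w 11.44
```

servo_tool --plan '[[[0.9, 0, 0, -0.05, 0, 0, 0], [0.9, 0, 0, -0.025, 0, 0, 0], [0.9, 0, 0, 0, 0, 0, 0], [0.9, 0, 0, 0, 0, 0, 0]]]'

```text
t: 16.72
ee_pos: [608.1, -178.8, 109.2]
orientation: [2.283, 2.157, 0.0]
ft_force: [0.5, 0.4, 7.7]
width: 11.7
grasp_force: 30.0
```

```bash
python3 -c "
from h import *
avg(4)"
```

```text
t 16.9167 F [ 0.92 -0.03  7.39] M [-0.003 -0.076 -0.013] p [ 608.08 -178.83  109.2 ] w 11.89
```

servo_tool --plan '[[[0.9, 0, 0, -0.025, 0, 0, 0], [0.9, 0, 0, -0.02, 0, 0, 0], [0.9, 0, 0, 0, 0, 0, 0], [0.9, 0, 0, 0, 0, 0, 0]]]'

```text
t: 17.25
ee_pos: [608.1, -178.8, 107.6]
orientation: [2.283, 2.157, 0.0]
ft_force: [-0.1, 0.3, 9.9]
width: 11.7
grasp_force: 30.0
```

```bash
python3 -c "
from h import *
avg(4)"
```

```text
t 17.45 F [0.7  0.25 9.85] M [0.029 0.019 0.007] p [ 608.1  -178.83  107.63] w 11.76
```

Push is about 10.9 N, just short of solid. Turning clockwise.

servo_tool --plan '[[[0.9, 0, 0, 0, 0, 0, -0.6], [0.9, 0, 0, 0, 0, 0, -0.6], [0.9, 0, 0, 0, 0, 0, -0.6], [0.9, 0, 0, 0, 0, 0, -0.6], [0.9, 0, 0, 0, 0, 0, -0.6]]]'

```text
t: 17.87
ee_pos: [607.9, -178.8, 107.5]
orientation: [2.547, 1.838, 0.0]
ft_force: [0.2, 0.6, 9.4]
width: 12.0
grasp_force: 30.0
```

```bash
python3 -c "
from h import *
state();avg(2)"
```

```text
t 17.8667 pos [ 607.88 -178.81  107.55] psi -18.38 z [ 2.e-04 -2.e-04 -1.e+00] F [0.2  0.64 9.41] M [-0.07  0.18  0.06] w 11.96 q6 0.02
t 17.9667 F [-0.81  0.17  9.81] M [-0.028  0.162  0.001] p [ 607.89 -178.83  107.57] w 11.82
```

servo_tool --plan '[[[0.9, 0, 0, 0, 0, 0, -0.8], [0.9, 0, 0, 0, 0, 0, -0.8], [0.9, 0, 0, 0, 0, 0, -0.8], [0.9, 0, 0, 0, 0, 0, -0.8], [0.9, 0, 0, 0, 0, 0, -0.8]]]'

```text
t: 18.38
ee_pos: [607.7, -178.7, 107.5]
orientation: [-2.829, -1.367, 0.0]
ft_force: [-0.8, 1.5, 10.0]
width: 11.8
grasp_force: 30.0
```

servo_tool --plan '[[[0.9, 0, 0, 0, 0, 0, -0.8], [0.9, 0, 0, 0, 0, 0, -0.8], [0.9, 0, 0, 0, 0, 0, -0.8], [0.9, 0, 0, 0, 0, 0, -0.8], [0.9, 0, 0, 0, 0, 0, 0]]]'

```text
t: 18.8
ee_pos: [607.7, -178.7, 107.5]
orientation: [-2.991, -0.959, 0.0]
ft_force: [-0.6, 0.1, 9.8]
width: 11.6
grasp_force: 30.0
```

```bash
python3 -c "
from h import *
state();avg(2)"
```

```text
t 18.8 pos [ 607.7  -178.66  107.49] psi -54.45 z [-3.e-04  1.e-04 -1.e+00] F [-0.56  0.12  9.8 ] M [ 0.05  0.25 -0.01] w 11.59 q6 0.65
t 18.9 F [-0.44  1.12  9.54] M [ 0.084  0.279 -0.015] p [ 607.66 -178.67  107.47] w 11.98
```

servo_tool --plan '[[[0.9, 0, 0, 0, 0, 0, -0.8], [0.9, 0, 0, 0, 0, 0, -0.8], [0.9, 0, 0, 0, 0, 0, -0.8], [0.9, 0, 0, 0, 0, 0, -0.8], [0.9, 0, 0, 0, 0, 0, -0.8]]]'

```text
t: 19.32
ee_pos: [607.7, -178.6, 107.5]
orientation: [-3.112, -0.426, 0.0]
ft_force: [-0.7, 1.7, 9.8]
width: 12.1
grasp_force: 30.0
```

servo_tool --plan '[[[0.9, 0, 0, 0, 0, 0, -0.8], [0.9, 0, 0, 0, 0, 0, -0.8], [0.9, 0, 0, 0, 0, 0, -0.8], [0.9, 0, 0, 0, 0, 0, -0.8], [0.9, 0, 0, 0, 0, 0, -0.56]]]'

```text
t: 19.73
ee_pos: [607.7, -178.6, 107.5]
orientation: [-3.14, 0.089, 0.0]
ft_force: [-0.3, 1.4, 9.8]
width: 11.9
grasp_force: 30.0
```

servo_tool --plan '[[[0.9, 0, 0, 0, 0, 0, 0], [0.9, 0, 0, 0, 0, 0, 0]]]'

```text
t: 19.9
ee_pos: [607.8, -178.6, 107.5]
orientation: [-3.14, 0.084, 0.0]
ft_force: [-0.0, 2.2, 9.8]
width: 11.9
grasp_force: 30.0
```

```bash
python3 -c "
from h import *
state();avg(3)"
```

```text
t 19.9 pos [ 607.76 -178.57  107.48] psi -93.06 z [-1.e-04  2.e-04 -1.e+00] F [-0.03  2.22  9.83] M [ 0.26  0.21 -0.03] w 11.85 q6 1.32
t 20.05 F [-0.38  1.32  9.39] M [ 0.274  0.213 -0.038] p [ 607.75 -178.58  107.5 ] w 11.68
```

servo_tool --plan '[[[0.9, 0.013, 0, 0, 0, 0, 0], [0.9, 0, 0, 0.025, 0, 0, 0], [0.9, 0, 0, 0.025, 0, 0, 0], [0.9, 0, 0, 0, 0, 0, 0], [0.9, 0, 0, 0, 0, 0, 0]]]'

```text
t: 20.47
ee_pos: [607.8, -178.6, 108.6]
orientation: [-3.14, 0.083, 0.002]
ft_force: [-0.6, 0.7, 3.7]
width: 11.8
grasp_force: 30.0
```

```bash
python3 -c "
from h import *
avg(3)"
```

```text
t 20.6167 F [-0.75  0.88  3.82] M [ 0.073  0.263 -0.008] p [ 607.87 -178.58  108.61] w 12.08
```

It stopped at the uncaught height (lip contact), so it sits a little off-centre. Vision puts the centre about 0.7 mm further in +x. I press back down, shift, and try again.

servo_tool --plan '[[[0.9, 0, 0, -0.05, 0, 0, 0], [0.9, 0, 0, 0, 0, 0, 0], [0.9, 0.02, 0, 0, 0, 0, 0], [0.9, 0, 0, 0, 0, 0, 0], [0.9, 0, 0, 0, 0, 0, 0]]]'

```text
t: 21.03
ee_pos: [608.2, -178.6, 107.1]
orientation: [-3.14, 0.083, 0.004]
ft_force: [-4.7, 1.2, 10.2]
width: 11.8
grasp_force: 30.0
```

```bash
python3 -c "
from h import *
avg(3)"
```

```text
t 21.1833 F [-4.65  0.77 10.67] M [ 0.129  1.038 -0.032] p [ 608.15 -178.59  107.13] w 11.78
```

servo_tool --plan '[[[0.9, 0, 0, 0.025, 0, 0, 0], [0.9, 0, 0, 0.025, 0, 0, 0], [0.9, 0, 0, 0, 0, 0, 0], [0.9, 0, 0, 0, 0, 0, 0]]]'

```text
t: 21.52
ee_pos: [608.1, -178.6, 108.5]
orientation: [-3.14, 0.083, 0.004]
ft_force: [-3.9, -0.1, 5.2]
width: 12.0
grasp_force: 30.0
```

```bash
python3 -c "
from h import *
avg(3)"
```

```text
t 21.6667 F [-4.56 -0.1   5.48] M [ 0.025  1.035 -0.035] p [ 608.13 -178.58  108.53] w 11.83
```

servo_tool --plan '[[[0.9, 0, 0, -0.03, 0, 0, 0], [0.9, -0.02, 0, 0, 0, 0, 0], [0.9, -0.02, 0, 0, 0, 0, 0], [0.9, 0, 0, 0, 0, 0, 0], [0.9, 0, 0, 0, 0, 0, 0]]]'

```text
t: 22.08
ee_pos: [607.8, -178.6, 108.2]
orientation: [-3.14, 0.083, -0.001]
ft_force: [-2.6, 1.4, 10.0]
width: 11.9
grasp_force: 30.0
```

```bash
python3 -c "
from h import *
avg(3)"
```

```text
t 22.2333 F [-2.8   1.51  9.05] M [ 0.321  0.612 -0.019] p [ 607.77 -178.58  108.19] w 11.9
```

servo_tool --plan '[[[0.9, -0.02, 0, 0, 0, 0, 0], [0.9, 0, 0, 0, 0, 0, 0], [0.9, 0, 0, 0, 0, 0, 0]]]'

```text
t: 22.48
ee_pos: [607.5, -178.6, 108.4]
orientation: [3.14, -0.083, 0.003]
ft_force: [-1.5, 2.2, 8.8]
width: 11.8
grasp_force: 30.0
```

```bash
python3 -c "
from h import *
avg(3)"
```

```text
t 22.6333 F [-1.42  1.94  8.44] M [ 0.422  0.339 -0.002] p [ 607.59 -178.57  108.42] w 12.13
```

servo_tool --plan '[[[0.9, -0.02, 0, 0, 0, 0, 0], [0.9, -0.02, 0, 0, 0, 0, 0], [0.9, 0, 0, 0, 0, 0, 0], [0.9, 0, 0, 0, 0, 0, 0]]]'

```text
t: 22.97
ee_pos: [607.1, -178.6, 108.5]
orientation: [3.14, -0.084, 0.007]
ft_force: [3.0, 2.6, 6.1]
width: 12.3
grasp_force: 30.0
```

```bash
python3 -c "
from h import *
avg(3)"
```

```text
t 23.1167 F [3.23 2.9  5.7 ] M [ 0.579 -0.434 -0.029] p [ 607.15 -178.58  108.55] w 12.02
```

Run:
```python
from h import *
s=vision.get_image("scene")[:,:,::-1]; cv2.imwrite("pics/s6.png",s)
g=proj("scene",(608,-178.5,66)); print(g); x,y=g.astype(int)
cv2.imwrite("pics/c6.png",cv2.resize(s[y-25:y+45,x-40:x+40],None,fx=8,fy=8,interpolation=cv2.INTER_CUBIC)); print(x-40,y-25)
```

```text
[257.82434404 193.52888056]
217 168
```

View pics/c6.png

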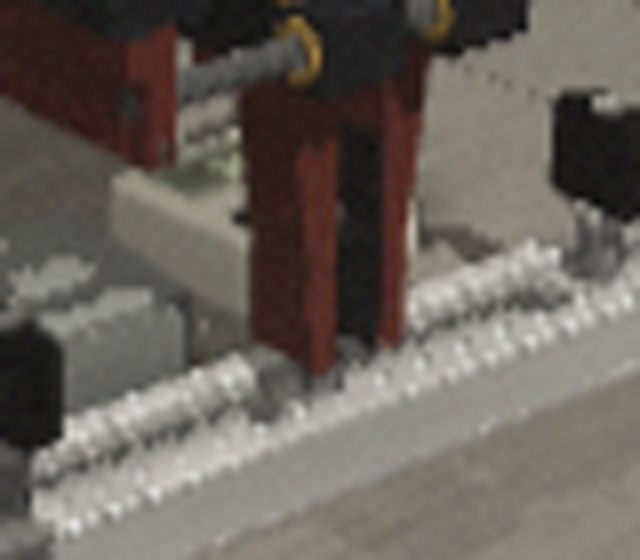

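The scene crop shows the grip head hidden between the fingers, so no new fix from vision. The tool stands at mid-span between its neighbours. The foot is sticking by friction, so I press down and slide +x while watching the force.

servo_tool --plan '[[[0.9, 0, 0, -0.025, 0, 0, 0], [0.9, 0.03, 0, 0, 0, 0, 0], [0.9, 0.03, 0, 0, 0, 0, 0], [0.9, 0, 0, 0, 0, 0, 0], [0.9, 0, 0, 0, 0, 0, 0]]]'

```text
t: 23.58
ee_pos: [607.8, -178.6, 107.3]
orientation: [-3.14, 0.083, -0.001]
ft_force: [-3.3, 1.4, 10.3]
width: 12.0
grasp_force: 30.0
```

```bash
python3 -c "
from h import *
state();avg(3)"
```

```text
t 23.5833 pos [ 607.81 -178.59  107.27] psi -93.04 z [ 4.e-04  1.e-04 -1.e+00] F [-3.29  1.42 10.34] M [ 0.32  0.7  -0.02] w 11.98 q6 1.32
t 23.7333 F [-2.78  1.42 10.06] M [ 0.325  0.7   -0.001] p [ 607.8  -178.58  107.29] w 11.86
```

servo_tool --plan '[[[0.9, 0.03, 0, 0, 0, 0, 0], [0.9, 0, 0, 0, 0, 0, 0], [0.9, 0, 0, 0, 0, 0, 0]]]'

```text
t: 23.98
ee_pos: [608.1, -178.6, 107.0]
orientation: [-3.14, 0.083, 0.003]
ft_force: [-4.5, 0.4, 10.7]
width: 11.9
grasp_force: 30.0
```

```bash
python3 -c "
from h import *
avg(3)"
```

```text
t 24.1333 F [-5.07  0.94 10.26] M [0.151 1.19  0.024] p [ 608.11 -178.59  106.98] w 11.85
```

servo_tool --plan '[[[0.9, 0.03, 0, 0, 0, 0, 0], [0.9, 0, 0, 0, 0, 0, 0], [0.9, 0, 0, 0, 0, 0, 0]]]'

```text
t: 24.38
ee_pos: [608.5, -178.6, 106.9]
orientation: [-3.14, 0.083, 0.006]
ft_force: [-8.5, -0.5, 12.9]
width: 11.9
grasp_force: 30.0
```

```bash
python3 -c "
from h import *
avg(3)"
```

```text
t 24.5333 F [-8.09  0.32 12.81] M [0.039 1.749 0.003] p [ 608.49 -178.59  106.9 ] w 11.97
```

Forces are building because the foot is stuck on the floor, and the offset direction is still unclear. I'll ease off, turn back lengthwise and lift until the spring is free. Then I can probe both lips cleanly to find the slot's true centre.

servo_tool --plan '[[[0.9, -0.03, 0, 0.015, 0, 0, 0], [0.9, -0.02, 0, 0, 0, 0, 0], [0.9, 0, 0, 0, 0, 0, 0], [0.9, 0, 0, 0, 0, 0, 0]]]'

```text
t: 24.87
ee_pos: [607.9, -178.6, 107.8]
orientation: [-3.14, 0.083, 0.0]
ft_force: [-2.6, 1.0, 8.8]
width: 12.1
grasp_force: 30.0
```

```bash
python3 -c "
from h import *
avg(3)"
```

```text
t 25.0167 F [-3.52  1.37  9.15] M [0.288 0.799 0.007] p [ 607.94 -178.59  107.76] w 11.95
```

servo_tool --plan '[[[0.9, -0.03, 0, -0.01, 0, 0, 0.8], [0.9, 0, 0, 0, 0, 0, 1], [0.9, 0, 0, 0, 0, 0, 1], [0.9, 0, 0, 0, 0, 0, 1], [0.9, 0, 0, 0, 0, 0, 1]]]'

```text
t: 25.43
ee_pos: [607.6, -179.2, 107.8]
orientation: [3.087, 0.578, 0.003]
ft_force: [-0.3, -1.2, 9.4]
width: 12.0
grasp_force: 30.0
```

servo_tool --plan '[[[0.9, 0, 0, 0, 0, 0, 1], [0.9, 0, 0, 0, 0, 0, 1], [0.9, 0, 0, 0, 0, 0, 1], [0.9, 0, 0, 0, 0, 0, 1], [0.9, 0, 0, 0, 0, 0, 1]]]'

```text
t: 25.85
ee_pos: [608.1, -179.3, 107.9]
orientation: [2.887, 1.232, 0.004]
ft_force: [-0.0, -0.1, 8.5]
width: 11.6
grasp_force: 30.0
```

```bash
python3 -c "
from h import *
state()"
```

```text
t 25.85 pos [ 608.06 -179.26  107.95] psi -43.79 z [ 0.0032 -0.0012 -1.    ] F [-0.03 -0.12  8.51] M [-0.25  0.19 -0.  ] w 11.64 q6 0.46
```

servo_tool --plan '[[[0.9, 0, 0, -0.02, 0, 0, 0.8], [0.9, 0, 0, 0, 0, 0, 0.8], [0.9, 0, 0, 0, 0, 0, 0.8], [0.9, 0, 0, 0, 0, 0, 0.8], [0.9, 0, 0, 0, 0, 0, 0.8]]]'

```text
t: 26.27
ee_pos: [608.4, -179.2, 107.3]
orientation: [2.63, 1.713, 0.004]
ft_force: [0.7, -0.8, 10.2]
width: 12.0
grasp_force: 30.0
```

servo_tool --plan '[[[0.9, 0, 0, 0, 0, 0, 0.8], [0.9, 0, 0, 0, 0, 0, 0.8], [0.9, 0, 0, 0, 0, 0, 0.8], [0.9, 0, 0, 0, 0, 0, 0.8], [0.9, 0, 0, 0, 0, 0, 0.5]]]'

```text
t: 26.68
ee_pos: [608.6, -179.2, 107.4]
orientation: [2.32, 2.113, 0.004]
ft_force: [1.0, -0.1, 10.6]
width: 11.7
grasp_force: 30.0
```

servo_tool --plan '[[[0.9, 0, 0, 0, 0, 0, 0], [0.9, 0, 0, 0, 0, 0, 0]]]'

```text
t: 26.85
ee_pos: [608.5, -179.2, 107.4]
orientation: [2.323, 2.109, 0.004]
ft_force: [0.0, -0.5, 9.1]
width: 11.9
grasp_force: 30.0
```

```bash
python3 -c "
from h import *
state()"
```

```text
t 26.85 pos [ 608.53 -179.23  107.41] psi -5.52 z [ 0.0043 -0.0013 -1.    ] F [ 0.01 -0.46  9.09] M [-0.12 -0.07  0.02] w 11.86 q6 -0.21
```

servo_tool --plan '[[[0.9, 0, 0, 0, 0.015, 0.05, 0.46], [0.9, 0, 0, 0.1, 0, 0, 0], [0.9, 0, 0, 0.1, 0, 0, 0], [0.9, 0, 0, 0.06, 0, 0, 0], [0.9, 0, 0, 0, 0, 0, 0]]]'

```text
t: 27.27
ee_pos: [606.9, -178.7, 116.7]
orientation: [-2.281, -2.155, 0.003]
ft_force: [2.8, 0.0, -0.5]
width: 12.0
grasp_force: 30.0
```

servo_tool --plan '[[[0.9, 0, 0, 0, 0, 0, 0], [0.9, 0, 0, 0, 0, 0, 0]]]'

```text
t: 27.43
ee_pos: [606.9, -178.6, 116.3]
orientation: [-2.281, -2.155, 0.003]
ft_force: [3.0, -1.3, 1.2]
width: 11.7
grasp_force: 30.0
```

```bash
python3 -c "
from h import *
state();avg(3)"
```

```text
t 27.4333 pos [ 606.86 -178.64  116.3 ] psi -3.25 z [-0.004   0.0012 -1.    ] F [ 2.95 -1.28  1.17] M [-0.1 -0.5  0. ] w 11.7 q6 -0.25
t 27.5833 F [3.06 0.05 0.91] M [-0.083 -0.608 -0.017] p [ 606.88 -178.65  116.31] w 11.95
```

servo_tool --plan '[[[0.9, 0.02, 0, 0.05, 0, 0, 0], [0.9, 0, 0, 0, 0, 0, 0], [0.9, 0, 0, 0, 0, 0, 0]]]'

```text
t: 27.83
ee_pos: [607.1, -178.6, 118.2]
orientation: [-2.28, -2.154, 0.005]
ft_force: [1.4, 0.1, -0.4]
width: 11.6
grasp_force: 30.0
```

```bash
python3 -c "
from h import *
state();avg(3)"
```

```text
t 27.8333 pos [ 607.05 -178.55  118.23] psi -3.24 z [-0.0056  0.0016 -1.    ] F [ 1.39  0.06 -0.41] M [-0.03 -0.17  0.05] w 11.57 q6 -0.25
t 27.9833 F [ 1.63  0.14 -0.54] M [-0.052 -0.182 -0.019] p [ 607.07 -178.55  118.24] w 12.07
```

servo_tool --plan '[[[0.9, 0.02, 0, 0, 0, 0, 0], [0.9, 0, 0, 0, 0, 0, 0], [0.9, 0, 0, 0, 0, 0, 0]]]'

```text
t: 28.23
ee_pos: [607.9, -178.6, 118.3]
orientation: [-2.28, -2.155, 0.005]
ft_force: [0.4, 0.2, -0.6]
width: 11.9
grasp_force: 30.0
```

```bash
python3 -c "
from h import *
state();avg(3)"
```

```text
t 28.2333 pos [ 607.94 -178.63  118.25] psi -3.24 z [-0.0054  0.0014 -1.    ] F [ 0.42  0.17 -0.61] M [-0.04  0.04 -0.01] w 11.9 q6 -0.25
t 28.3833 F [ 0.2  -0.25 -0.73] M [-0.087  0.09  -0.012] p [ 608.05 -178.66  118.33] w 11.58
```

servo_tool --plan '[[[0.9, 0.02, 0, 0, 0, 0, 0], [0.9, 0, 0, 0, 0, 0, 0], [0.9, 0, 0, 0, 0, 0, 0]]]'

```text
t: 28.63
ee_pos: [609.0, -178.7, 118.4]
orientation: [-2.28, -2.155, 0.004]
ft_force: [-0.6, 0.1, -1.4]
width: 11.8
grasp_force: 30.0
```

```bash
python3 -c "
from h import *
state();avg(3)"
```

```text
t 28.6333 pos [ 609.   -178.66  118.39] psi -3.24 z [-0.0048  0.0013 -1.    ] F [-0.58  0.13 -1.38] M [-0.02  0.11  0.  ] w 11.83 q6 -0.25
t 28.7833 F [-0.34 -0.02 -1.42] M [-0.103  0.144  0.007] p [ 609.02 -178.66  118.41] w 11.77
```

servo_tool --plan '[[[0.9, 0.01, 0, 0, -0.015, -0.055, 0], [0.9, 0, 0, 0, 0, 0, 0], [0.9, 0, 0, 0, 0, 0, 0], [0.9, 0, 0, 0, 0, 0, 0]]]'

```text
t: 29.12
ee_pos: [608.8, -178.6, 118.3]
orientation: [-2.282, -2.157, 0.001]
ft_force: [-4.7, -0.3, 1.6]
width: 12.3
grasp_force: 30.0
```

```bash
python3 -c "
from h import *
state();avg(3)"
```

```text
t 29.1167 pos [ 608.78 -178.55  118.28] psi -3.23 z [-1.4e-03  3.0e-04 -1.0e+00] F [-4.74 -0.28  1.59] M [-0.02  1.04  0.05] w 12.26 q6 -0.25
t 29.2667 F [-5.4   0.25  1.14] M [-0.024  1.125  0.017] p [ 608.77 -178.57  118.27] w 12.37
```

servo_tool --plan '[[[0.9, 0.02, 0, 0, 0, 0, 0], [0.9, 0, 0, 0, 0, 0, 0], [0.9, 0, 0, 0, 0, 0, 0]]]'

```text
t: 29.52
ee_pos: [609.0, -178.5, 118.3]
orientation: [-2.281, -2.156, 0.003]
ft_force: [-7.2, -0.2, 2.7]
width: 12.0
grasp_force: 30.0
```

```bash
python3 -c "
from h import *
state();avg(3)"
```

```text
t 29.5167 pos [ 608.96 -178.55  118.26] psi -3.23 z [-3.e-03  5.e-04 -1.e+00] F [-7.18 -0.19  2.75] M [-0.08  1.57  0.03] w 12.02 q6 -0.25
t 29.6667 F [-7.84 -0.67  3.64] M [-0.116  1.597  0.031] p [ 608.96 -178.6   118.28] w 11.6
```

Contact on both lips shows 2 mm of play, as expected, and puts the slot centre at tool x ≈ 607.5. The nut had been sitting about 0.7 mm too far in +x. I centre it and descend again.

servo_tool --plan '[[[0.9, -0.068, 0, 0, 0, 0, 0], [0.9, 0, 0, 0, 0, 0, 0], [0.9, 0, 0, 0, 0, 0, 0], [0.9, 0, 0, 0, 0, 0, 0]]]'

```text
t: 30.0
ee_pos: [608.3, -178.8, 118.7]
orientation: [2.282, 2.157, 0.002]
ft_force: [-0.8, -0.4, -1.4]
width: 11.8
grasp_force: 30.0
```

```bash
python3 -c "
from h import *
state();avg(3)"
```

```text
t 30.0 pos [ 608.31 -178.81  118.71] psi -3.24 z [ 2.e-03 -5.e-04 -1.e+00] F [-0.77 -0.4  -1.35] M [-0.07  0.01 -0.03] w 11.83 q6 -0.25
t 30.15 F [ 0.4  -0.18 -1.49] M [-0.046  0.077  0.001] p [ 608.14 -178.76  118.65] w 11.92
```

servo_tool --plan '[[[0.9, -0.017, 0, 0, 0, 0, 0], [0.9, 0, 0, 0, 0, 0, 0], [0.9, 0, 0, 0, 0, 0, 0], [0.9, 0, 0, 0, 0, 0, 0]]]'

```text
t: 30.48
ee_pos: [606.9, -178.7, 118.5]
orientation: [2.283, 2.158, 0.0]
ft_force: [-0.3, 0.3, -1.5]
width: 11.6
grasp_force: 30.0
```

```bash
python3 -c "
from h import *
state();avg(3);state()"
```

```text
t 30.4833 pos [ 606.95 -178.69  118.48] psi -3.24 z [ 5.e-04 -1.e-04 -1.e+00] F [-0.27  0.27 -1.46] M [-0.09  0.05  0.03] w 11.6 q6 -0.25
t 30.6333 F [-0.42  0.39 -0.94] M [-0.075  0.094  0.026] p [ 606.94 -178.69  118.47] w 12.17
t 30.6333 pos [ 606.96 -178.68  118.5 ] psi -3.24 z [ 5.e-04 -1.e-04 -1.e+00] F [ 0.31  0.31 -1.06] M [-0.09  0.1   0.01] w 12.17 q6 -0.25
```

servo_tool --plan '[[[0.9, 0.013, 0, 0, 0, 0, 0], [0.9, 0, 0, 0, 0, 0, 0], [0.9, 0, 0, 0, 0, 0, 0], [0.9, 0, 0, 0, 0, 0, 0], [0.9, 0, 0, 0, 0, 0, 0]]]'

```text
t: 31.05
ee_pos: [607.4, -178.7, 118.5]
orientation: [2.283, 2.158, 0.0]
ft_force: [0.5, -0.2, -0.6]
width: 12.1
grasp_force: 30.0
```

servo_tool --plan '[[[0.9, 0, 0, -0.04, 0, 0, 0], [0.9, 0, 0, -0.04, 0, 0, 0], [0.9, 0, 0, -0.04, 0, 0, 0], [0.9, 0, 0, -0.04, 0, 0, 0], [0.9, 0, 0, 0, 0, 0, 0]]]'

```text
t: 31.47
ee_pos: [607.6, -178.7, 112.2]
orientation: [2.283, 2.157, 0.001]
ft_force: [-0.2, 0.3, 4.7]
width: 11.7
grasp_force: 30.0
```

```bash
python3 -c "
from h import *
avg(3);state()"
```

```text
t 31.6167 F [-0.47  0.32  4.36] M [-0.032  0.175 -0.006] p [ 607.6  -178.73  112.33] w 11.99
t 31.6167 pos [ 607.6  -178.73  112.37] psi -3.24 z [ 8.e-04 -2.e-04 -1.e+00] F [-0.77  0.69  3.74] M [-0.01  0.16 -0.  ] w 11.99 q6 -0.25
```

servo_tool --plan '[[[0.9, 0, 0, -0.04, 0, 0, 0], [0.9, 0, 0, -0.04, 0, 0, 0], [0.9, 0, 0, -0.037, 0, 0, 0], [0.9, 0, 0, 0, 0, 0, 0], [0.9, 0, 0, 0, 0, 0, 0]]]'

```text
t: 32.03
ee_pos: [607.6, -178.8, 108.0]
orientation: [2.283, 2.157, 0.001]
ft_force: [-1.5, 0.1, 9.7]
width: 11.8
grasp_force: 30.0
```

```bash
python3 -c "
from h import *
avg(3);state()"
```

```text
t 32.1833 F [-1.79  0.44  9.32] M [ 0.067  0.455 -0.006] p [ 607.64 -178.75  108.05] w 12.22
t 32.1833 pos [ 607.65 -178.74  108.07] psi -3.23 z [ 9.e-04 -3.e-04 -1.e+00] F [-1.97  0.21  9.31] M [ 0.09  0.45 -0.01] w 12.22 q6 -0.25
```

servo_tool --plan '[[[0.9, 0, 0, -0.01, 0, 0, 0], [0.9, 0, 0, 0, 0, 0, -0.5], [0.9, 0, 0, 0, 0, 0, -0.8], [0.9, 0, 0, 0, 0, 0, -0.8], [0.9, 0, 0, 0, 0, 0, -0.8]]]'

```text
t: 32.6
ee_pos: [607.8, -178.8, 107.8]
orientation: [2.54, 1.847, 0.001]
ft_force: [-1.8, 0.9, 9.0]
width: 11.7
grasp_force: 30.0
```

servo_tool --plan '[[[0.9, -0.004, 0, 0, 0, 0, -0.8], [0.9, 0, 0, 0, 0, 0, -0.8], [0.9, -0.004, 0, 0, 0, 0, -0.8], [0.9, 0, 0, 0, 0, 0, -0.8], [0.9, 0, 0, 0, 0, 0, -0.8]]]'

```text
t: 33.02
ee_pos: [607.7, -178.8, 107.9]
orientation: [2.822, 1.378, 0.002]
ft_force: [-1.1, 1.4, 9.8]
width: 12.1
grasp_force: 30.0
```

servo_tool --plan '[[[0.9, -0.004, 0, 0, 0, 0, -0.8], [0.9, 0, 0, 0, 0, 0, -0.8], [0.9, 0, 0, 0, 0, 0, -0.8], [0.9, 0, 0, 0, 0, 0, -0.8], [0.9, 0, 0, 0, 0, 0, -0.8]]]'

```text
t: 33.43
ee_pos: [607.7, -178.8, 107.9]
orientation: [3.018, 0.867, 0.002]
ft_force: [-0.4, 1.1, 9.6]
width: 11.8
grasp_force: 30.0
```

servo_tool --plan '[[[0.9, 0, 0, 0, 0, 0, -0.8], [0.9, 0, 0, 0, 0, 0, -0.8], [0.9, 0, 0, 0, 0, 0, -0.8], [0.9, 0, 0, 0, 0, 0, -0.8], [0.9, 0, 0, 0, 0, 0, -0.8]]]'

```text
t: 33.85
ee_pos: [607.6, -178.7, 107.9]
orientation: [3.123, 0.33, 0.002]
ft_force: [-0.8, 1.4, 10.3]
width: 11.8
grasp_force: 30.0
```

```bash
python3 -c "
from h import *
state()"
```

```text
t 33.85 pos [ 607.57 -178.65  107.86] psi -77.93 z [ 1.5e-03 -6.0e-04 -1.0e+00] F [-0.8   1.41 10.32] M [0.29 0.31 0.07] w 11.82 q6 1.06
```

servo_tool --plan '[[[0.9, -0.005, 0, 0, 0, 0, -0.8], [0.9, -0.005, 0, 0, 0, 0, -0.8], [0.9, -0.005, 0, 0, 0, 0, -0.8], [0.9, 0, 0, 0, 0, 0, -0.64], [0.9, 0, 0, 0, 0, 0, 0]]]'

```text
t: 34.27
ee_pos: [607.4, -178.7, 108.0]
orientation: [3.14, -0.085, 0.004]
ft_force: [-0.4, 1.2, 8.6]
width: 11.9
grasp_force: 30.0
```

servo_tool --plan '[[[0.9, 0, 0, 0.025, 0, 0, 0], [0.9, 0, 0, 0.025, 0, 0, 0], [0.9, 0, 0, 0, 0, 0, 0], [0.9, 0, 0, 0, 0, 0, 0]]]'

```text
t: 34.6
ee_pos: [607.1, -178.8, 109.6]
orientation: [3.14, -0.081, 0.003]
ft_force: [0.4, 1.5, 6.7]
width: 11.5
grasp_force: 30.0
```

```bash
python3 -c "
from h import *
avg(3);state()"
```

```text
t 34.75 F [1.18 1.57 7.16] M [ 0.251 -0.093 -0.   ] p [ 607.12 -178.74  109.61] w 12.06
t 34.75 pos [ 607.14 -178.76  109.63] psi -92.94 z [ 1.8e-03 -8.0e-04 -1.0e+00] F [0.52 1.79 7.59] M [ 0.29 -0.09 -0.02] w 12.06 q6 1.32
```

Past the uncaught height with the spring still following, so the grooves are taking the lips. Raising further.

servo_tool --plan '[[[0.9, 0, 0, 0.02, 0, 0, 0], [0.9, 0, 0, 0.02, 0, 0, 0], [0.9, 0, 0, 0, 0, 0, 0], [0.9, 0, 0, 0, 0, 0, 0]]]'

```text
t: 35.08
ee_pos: [607.0, -178.8, 110.9]
orientation: [3.14, -0.081, 0.002]
ft_force: [3.5, 1.1, 5.2]
width: 11.5
grasp_force: 30.0
```

```bash
python3 -c "
from h import *
avg(3)"
```

```text
t 35.2333 F [2.29 1.45 5.53] M [ 0.239 -0.442 -0.006] p [ 607.04 -178.77  110.93] w 11.76
```

servo_tool --plan '[[[0.9, 0, 0, 0.02, 0, 0, 0], [0.9, 0, 0, 0.01, 0, 0, 0], [0.9, 0, 0, 0, 0, 0, 0], [0.9, 0, 0, 0, 0, 0, 0]]]'

```text
t: 35.57
ee_pos: [607.0, -178.7, 111.1]
orientation: [3.14, -0.081, 0.002]
ft_force: [6.1, 0.2, -4.4]
width: 11.8
grasp_force: 30.0
```

```bash
python3 -c "
from h import *
avg(3);state()"
```

```text
t 35.7167 F [ 6.72  0.01 -4.19] M [ 0.034 -1.11  -0.042] p [ 607.   -178.73  111.06] w 11.68
t 35.7167 pos [ 607.   -178.73  111.06] psi -92.94 z [ 1.4e-03 -7.0e-04 -1.0e+00] F [ 6.19 -1.07 -3.39] M [ 0.02 -1.14 -0.05] w 11.68 q6 1.32
```

servo_tool --plan '[[[0.9, 0.03, 0, 0, 0, 0, 0], [0.9, 0, 0, 0, 0, 0, 0], [0.9, 0, 0, 0, 0, 0, 0]]]'

```text
t: 35.97
ee_pos: [607.2, -178.7, 111.0]
orientation: [3.14, -0.081, -0.001]
ft_force: [4.7, -0.9, -5.4]
width: 11.4
grasp_force: 30.0
```

```bash
python3 -c "
from h import *
avg(3);state()"
```

```text
t 36.1167 F [ 4.31 -1.89 -8.16] M [-0.258 -0.729 -0.002] p [ 607.24 -178.72  111.08] w 11.9
t 36.1167 pos [ 607.24 -178.72  111.09] psi -92.94 z [-7.e-04 -3.e-04 -1.e+00] F [ 3.77 -2.57 -8.99] M [-0.26 -0.74  0.01] w 11.9 q6 1.32
```

servo_tool --plan '[[[0.9, 0.015, 0, 0.006, 0, 0, 0], [0.9, 0, 0, 0, 0, 0, 0], [0.9, 0, 0, 0, 0, 0, 0]]]'

```text
t: 36.37
ee_pos: [607.4, -178.7, 111.1]
orientation: [3.14, -0.08, -0.003]
ft_force: [3.3, -2.4, -13.3]
width: 11.8
grasp_force: 30.0
```

```bash
python3 -c "
from h import *
avg(4);state()"
```

```text
t 36.5667 F [  2.84  -4.07 -16.37] M [-0.755 -0.5   -0.023] p [ 607.37 -178.69  111.16] w 11.96
t 36.5667 pos [ 607.36 -178.68  111.14] psi -92.94 z [-2.e-03 -1.e-04 -1.e+00] F [  3.21  -4.81 -17.43] M [-0.81 -0.46 -0.05] w 11.96 q6 1.32
```

servo_tool --plan '[[[0.9, 0, 0, -0.03, 0, 0, 0], [0.9, 0, 0, 0, 0, 0, 0]]]'

```text
t: 36.73
ee_pos: [607.5, -178.7, 111.1]
orientation: [3.14, -0.08, -0.003]
ft_force: [-2.2, -3.7, -6.5]
width: 12.1
grasp_force: 30.0
```

```bash
python3 -c "
from h import *
for i in range(3): avg(1)
state()"
```

```text
t 36.7833 F [-2.5  -3.46 -5.23] M [-0.7    0.536 -0.019] p [ 607.46 -178.68  111.05] w 11.84
t 36.8333 F [-2.71 -3.26 -4.81] M [-0.669  0.672  0.011] p [ 607.47 -178.7   111.04] w 11.75
t 36.8833 F [-3.45 -3.43 -6.33] M [-0.688  0.745 -0.009] p [ 607.47 -178.69  111.04] w 11.89
t 36.8833 pos [ 607.47 -178.69  111.04] psi -92.93 z [-1.6e-03 -2.0e-04 -1.0e+00] F [-3.45 -3.43 -6.33] M [-0.69  0.75 -0.01] w 11.89 q6 1.32
```

servo_tool --plan '[[[0.9, -0.01, -0.01, 0.014, 0, 0, 0], [0.9, 0, 0, 0, 0, 0, 0]]]'

```text
t: 37.05
ee_pos: [607.4, -178.8, 111.1]
orientation: [-3.14, 0.081, 0.001]
ft_force: [-2.1, -1.3, -10.0]
width: 11.7
grasp_force: 30.0
```

```bash
python3 -c "
from h import *
for i in range(4): avg(1)
state()"
```

```text
t 37.1 F [-0.31 -1.   -9.5 ] M [-0.334  0.417  0.021] p [ 607.39 -178.79  111.13] w 11.84
t 37.15 F [-1.02 -1.01 -9.73] M [-0.226  0.405 -0.019] p [ 607.38 -178.77  111.12] w 11.99
t 37.2 F [-1.51 -1.04 -9.74] M [-0.261  0.472 -0.031] p [ 607.4  -178.76  111.12] w 11.94
t 37.25 F [-2.29 -1.84 -9.5 ] M [-0.209  0.511  0.011] p [ 607.43 -178.78  111.14] w 11.2
t 37.25 pos [ 607.43 -178.78  111.14] psi -92.93 z [-1.1e-03  1.0e-04 -1.0e+00] F [-2.29 -1.84 -9.5 ] M [-0.21  0.51  0.01] w 11.2 q6 1.32
```

servo_tool --plan '[[[0.9, -0.003, 0, 0.006, 0, 0, 0], [0.9, 0, 0, 0, 0, 0, 0], [0.9, 0, 0, 0, 0, 0, 0]]]'

```text
t: 37.5
ee_pos: [607.3, -178.8, 111.1]
orientation: [-3.14, 0.081, 0.001]
ft_force: [-1.2, -0.2, -15.2]
width: 12.3
grasp_force: 30.0
```

```bash
python3 -c "
from h import *
for i in range(4): avg(1)
state()"
```

```text
t 37.55 F [ -1.44   0.98 -15.26] M [-0.012  0.22  -0.044] p [ 607.35 -178.79  111.15] w 11.94
t 37.6 F [ -0.33  -0.42 -16.29] M [-0.012  0.206  0.03 ] p [ 607.36 -178.82  111.17] w 11.95
t 37.65 F [ -0.6    0.21 -16.74] M [0.021 0.177 0.032] p [ 607.34 -178.82  111.14] w 11.82
t 37.7 F [ -0.3   -0.17 -16.99] M [ 0.077  0.188 -0.034] p [ 607.36 -178.81  111.19] w 11.87
t 37.7 pos [ 607.36 -178.81  111.19] psi -92.94 z [-9.e-04  1.e-04 -1.e+00] F [ -0.3   -0.17 -16.99] M [ 0.08  0.19 -0.03] w 11.87 q6 1.32
```

servo_tool --plan '[[[0.9, 0, 0, -0.009, 0, 0, 0], [0.9, 0, 0, 0, 0, 0, 0]]]'

```text
t: 37.87
ee_pos: [607.4, -178.8, 111.1]
orientation: [-3.141, 0.081, 0.001]
ft_force: [-1.7, 2.0, -14.5]
width: 11.8
grasp_force: 30.0
```

```bash
python3 -c "
from h import *
for i in range(6): avg(1)"
```

```text
t 37.9167 F [ -1.62   1.35 -14.75] M [0.284 0.379 0.002] p [ 607.38 -178.83  111.15] w 11.74
t 37.9667 F [ -1.49   2.03 -14.31] M [ 0.331  0.435 -0.001] p [ 607.35 -178.82  111.16] w 11.83
t 38.0167 F [ -1.49   1.38 -14.72] M [ 0.347  0.433 -0.005] p [ 607.35 -178.83  111.15] w 11.77
t 38.0667 F [ -1.67   1.89 -14.82] M [ 0.41   0.432 -0.015] p [ 607.36 -178.84  111.15] w 11.72
t 38.1167 F [ -2.62   1.89 -14.82] M [0.427 0.491 0.015] p [ 607.36 -178.84  111.13] w 11.78
t 38.1667 F [ -2.14   2.29 -13.92] M [0.468 0.464 0.025] p [ 607.39 -178.84  111.16] w 11.71
```

Down a touch more to hold about 11 N.

servo_tool --plan '[[[0.9, -0.005, 0.008, -0.006, 0, 0, 0], [0.9, 0, 0, 0, 0, 0, 0]]]'

```text
t: 38.33
ee_pos: [607.4, -178.8, 111.1]
orientation: [3.14, -0.08, -0.0]
ft_force: [-3.3, 1.4, -12.1]
width: 11.7
grasp_force: 30.0
```

```bash
python3 -c "
from h import *
for i in range(6): avg(1)"
```

```text
t 38.3833 F [ -3.51   0.97 -12.15] M [0.353 0.621 0.01 ] p [ 607.3  -178.78  111.12] w 11.9
t 38.4333 F [ -4.09   0.55 -12.89] M [ 0.366  0.663 -0.014] p [ 607.36 -178.79  111.15] w 11.87
t 38.4833 F [ -2.89   2.05 -12.34] M [ 0.247  0.679 -0.009] p [ 607.35 -178.79  111.14] w 11.75
t 38.5333 F [ -2.48   1.72 -12.14] M [0.324 0.682 0.044] p [ 607.37 -178.78  111.13] w 11.54
t 38.5833 F [ -3.43   2.17 -10.84] M [0.302 0.705 0.017] p [ 607.37 -178.8   111.13] w 12.02
t 38.6333 F [ -4.03   2.02 -11.87] M [0.297 0.696 0.005] p [ 607.36 -178.8   111.16] w 12.07
```

Tug proven at about 12 N measured (around 11 net of weight), and it held at the caught height. Easing off, then releasing.

servo_tool --plan '[[[0.9, -0.012, 0.005, -0.022, 0, 0, 0], [0.9, 0, 0, 0, 0, 0, 0], [0.9, 0, 0, 0, 0, 0, 0]]]'

```text
t: 38.88
ee_pos: [607.3, -178.8, 111.0]
orientation: [3.14, -0.08, 0.001]
ft_force: [-5.2, 1.7, -1.6]
width: 12.0
grasp_force: 30.0
```

```bash
python3 -c "
from h import *
avg(3);state()"
```

```text
t 39.0333 F [-4.82  1.64 -2.59] M [ 0.339  1.103 -0.024] p [ 607.29 -178.75  111.04] w 11.69
t 39.0333 pos [ 607.31 -178.76  111.06] psi -92.94 z [ 8.e-04 -8.e-04 -1.e+00] F [-5.1   2.17 -2.65] M [ 0.34  1.12 -0.01] w 11.69 q6 1.32
```

servo_tool --plan '[[[0.9, -0.03, 0.01, 0, 0, 0, 0], [0.9, 0, 0, 0, 0, 0, 0], [0.9, 0, 0, 0, 0, 0, 0]]]'

```text
t: 39.28
ee_pos: [607.0, -178.6, 111.0]
orientation: [3.139, -0.08, 0.005]
ft_force: [-0.5, -0.0, -3.3]
width: 11.9
grasp_force: 30.0
```

```bash
python3 -c "
from h import *
avg(3);state()"
```

```text
t 39.4333 F [ 0.56 -0.97 -2.14] M [-0.124  0.134 -0.036] p [ 606.99 -178.65  111.03] w 12.27
t 39.4333 pos [ 606.99 -178.64  111.02] psi -92.94 z [ 0.0029 -0.0014 -1.    ] F [ 0.73 -0.85 -1.72] M [-0.15  0.1  -0.01] w 12.27 q6 1.32
```

Forces are near zero. Opening the gripper and withdrawing straight up.

servo_tool --plan '[[[0.6, 0, 0, 0, 0, 0, 0], [0.3, 0, 0, 0, 0, 0, 0], [0, 0, 0, 0, 0, 0, 0], [-0.4, 0, 0, 0, 0, 0, 0], [-0.4, 0, 0, 0, 0, 0, 0]]]'

```text
t: 39.85
ee_pos: [605.9, -178.2, 110.3]
orientation: [3.14, -0.08, 0.0]
ft_force: [0.0, 0.9, 0.6]
width: 40.5
grasp_force: 0.0
```

servo_tool --plan '[[[-0.4, 0, 0, 0.3, 0, 0, 0], [-0.4, 0, 0, 0.6, 0, 0, 0], [-0.4, 0, 0, 0.9, 0, 0, 0], [-0.4, 0, 0, 0.9, 0, 0, 0], [-0.4, -0.3, 0, 0.8, 0, 0, 0]]]'

```text
t: 40.27
ee_pos: [595.3, -178.3, 253.3]
orientation: [3.139, -0.08, 0.005]
ft_force: [-0.1, -0.3, 0.1]
width: 61.4
grasp_force: 0.0
```

servo_tool --plan '[[[-0.4, -0.9, 0, 0.2, 0, 0, 0], [-0.4, -0.9, 0, 0.2, 0, 0, 0], [-0.4, -0.9, 0, 0.2, 0, 0, 0], [-0.4, -0.9, 0, 0, 0, 0, 0], [-0.4, -0.5, 0, 0, 0, 0, 0]]]'

```text
t: 40.68
ee_pos: [426.3, -177.6, 275.1]
orientation: [3.14, -0.081, -0.001]
ft_force: [0.4, 0.7, 0.0]
width: 61.3
grasp_force: 0.0
```

Run:
```python
from h import *
state()
t=vision.get_image("top")[:,:,::-1];s=vision.get_image("scene")[:,:,::-1]
r=lambda im,x,y,w,h,k:cv2.resize(im[y:y+h,x:x+w],None,fx=k,fy=k,interpolation=cv2.INTER_CUBIC)
cv2.imwrite("pics/top7.png",t)
cv2.imwrite("pics/c7.png",np.vstack([r(t,205,150,150,55,5),r(s,185,165,150,60,5)]))
```

```text
t 40.6833 pos [ 426.3  -177.57  275.1 ] psi -92.95 z [-6.e-04 -4.e-04 -1.e+00] F [0.37 0.75 0.02] M [ 0.01  0.17 -0.  ] w 61.34 q6 1.2
```

View pics/c7.png

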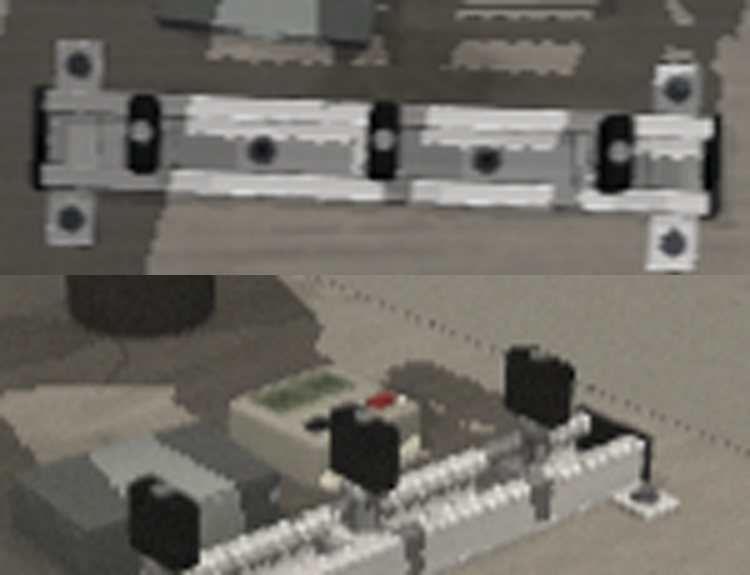

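The top crop shows the new head dot at crop (383,140), against a midpoint of (380.5,141) between its neighbours, so it is centred to about 1 mm. It stands upright and squarely across the channel, and nothing else has moved.

```bash
python3 -c "
from workcell import close_job
print(close_job())"
```

```text
the job is handed in; nothing more can be done
None
```

The stud nut is caught in the channel lips midway between its neighbours, upright and square across. It missed the grooves on the first try (about 0.7 mm off-centre), so I turned it back, re-centred it and turned it again; while re-centring, the push briefly reached about 14 N, and the tug peaked at about 17 N before I held it at about 12 N. The job is handed in.

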